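# Clip the specimen boxes shut and row them up for dispatch

## Task

Get the specimen boxes on the bench (two or three) ready for the courier: shut the clip at both ends of each box by pressing that end against the rubber-faced bench stop and turning the box round for its other end, never pressing a clip with the gripper. Stand the boxes upright in the dispatch tray in one straight, snug row, side by side: each with one end up against the far wall, the first against the right-hand end wall, each next one against its neighbour. Then slide the tray's follower plate up against the last box to hold the row, and leave the tube rack and the pot where they are.

Things in the scene. Friction and masses are not known exactly. Their poses are not given: they have to be found in the camera images.
- box1: specimen box, yellow with dark blue lid, 120 mm long (its x), 72 wide (y), 60 high, 0.2 to 0.45 kg; origin at the middle of its underside, z up. On the lid a handle bar 70 mm along x, 16 thick along y, 78 to 98 mm above the underside, on posts 23 to 35 mm either side of the middle: grip it from above, fingers closing along y. A clip at each end. May be absent (None).
- box1_clip_a (a joint): angle (rad) of the clip at the +x end of box1: 0 = shut, flat against the end; starts at 0.5 to 0.95, slanting down and outwards. Stiff by friction: it stays where it is left; about 2 N inwards on its free edge folds it shut.
- box1_flap_a: that clip at the +x end of box1: a dark blue plate 44 mm wide, 30 mm long, 5 mm thick. Origin on its hinge line, at the lid's rim, 63 mm from the box's middle, 56 mm above the underside; its free edge is 28 mm from the hinge. Shut, its x points outwards, its z up, and its outer face is 65.5 mm from the box's middle
- box1_clip_b (a joint): angle (rad) of the clip at the -x end of box1: 0 = shut, flat against the end; starts at 0.5 to 0.95, slanting down and outwards. Stiff by friction: it stays where it is left; about 2 N inwards on its free edge folds it shut.
- box1_flap_b: that clip at the -x end of box1: a dark blue plate 44 mm wide, 30 mm long, 5 mm thick. Origin on its hinge line, at the lid's rim, 63 mm from the box's middle, 56 mm above the underside; its free edge is 28 mm from the hinge. Shut, its x points outwards, its z up, and its outer face is 65.5 mm from the box's middle
- box2: specimen box, yellow with dark blue lid, 120 mm long (its x), 72 wide (y), 60 high, 0.2 to 0.45 kg; origin at the middle of its underside, z up. On the lid a handle bar 70 mm along x, 16 thick along y, 78 to 98 mm above the underside, on posts 23 to 35 mm either side of the middle: grip it from above, fingers closing along y. A clip at each end. May be absent (None).
- box2_clip_a (a joint): angle (rad) of the clip at the +x end of box2: 0 = shut, flat against the end; starts at 0.5 to 0.95, slanting down and outwards. Stiff by friction: it stays where it is left; about 2 N inwards on its free edge folds it shut.
- box2_flap_a: that clip at the +x end of box2: a dark blue plate 44 mm wide, 30 mm long, 5 mm thick. Origin on its hinge line, at the lid's rim, 63 mm from the box's middle, 56 mm above the underside; its free edge is 28 mm from the hinge. Shut, its x points outwards, its z up, and its outer face is 65.5 mm from the box's middle
- box2_clip_b (a joint): angle (rad) of the clip at the -x end of box2: 0 = shut, flat against the end; starts at 0.5 to 0.95, slanting down and outwards. Stiff by friction: it stays where it is left; about 2 N inwards on its free edge folds it shut.
- box2_flap_b: that clip at the -x end of box2: a dark blue plate 44 mm wide, 30 mm long, 5 mm thick. Origin on its hinge line, at the lid's rim, 63 mm from the box's middle, 56 mm above the underside; its free edge is 28 mm from the hinge. Shut, its x points outwards, its z up, and its outer face is 65.5 mm from the box's middle
- box3: specimen box, yellow with dark blue lid, 120 mm long (its x), 72 wide (y), 60 high, 0.2 to 0.45 kg; origin at the middle of its underside, z up. On the lid a handle bar 70 mm along x, 16 thick along y, 78 to 98 mm above the underside, on posts 23 to 35 mm either side of the middle: grip it from above, fingers closing along y. A clip at each end. May be absent (None).
- box3_clip_a (a joint): angle (rad) of the clip at the +x end of box3: 0 = shut, flat against the end; starts at 0.5 to 0.95, slanting down and outwards. Stiff by friction: it stays where it is left; about 2 N inwards on its free edge folds it shut.
- box3_flap_a: that clip at the +x end of box3: a dark blue plate 44 mm wide, 30 mm long, 5 mm thick. Origin on its hinge line, at the lid's rim, 63 mm from the box's middle, 56 mm above the underside; its free edge is 28 mm from the hinge. Shut, its x points outwards, its z up, and its outer face is 65.5 mm from the box's middle
- box3_clip_b (a joint): angle (rad) of the clip at the -x end of box3: 0 = shut, flat against the end; starts at 0.5 to 0.95, slanting down and outwards. Stiff by friction: it stays where it is left; about 2 N inwards on its free edge folds it shut.
- box3_flap_b: that clip at the -x end of box3: a dark blue plate 44 mm wide, 30 mm long, 5 mm thick. Origin on its hinge line, at the lid's rim, 63 mm from the box's middle, 56 mm above the underside; its free edge is 28 mm from the hinge. Shut, its x points outwards, its z up, and its outer face is 65.5 mm from the box's middle
- stop: bench stop: a bent steel bracket screwed to the bench, upright 110 mm wide and 85 mm high, faced with rubber, its foot behind it. Origin on the bench below the middle of the face; the face looks along its -x, towards the robot. For pressing the boxes' clips against; it does not move.
- tray: dispatch tray of folded aluminium sheet, 160 mm (its x) x 275 mm (its y), floor 3 mm thick, fixed. A wall 22 mm high stands along its far side (+x), another along its right-hand end (-y); the near side and the left end are open and flat. A follower plate slides along the far wall. Origin at the centre of its underside, z up.
- tray_corner (a point): inner corner of the tray where its two walls meet, on the floor, 3 mm above the bench; axes as the tray's: far wall's inner face at x = 0, end wall's inner face at y = 0, the floor lies towards -x and +y
- follower (a joint): position (m) of the tray's sliding follower: the distance from the end wall's inner face to the follower's pressing face. Starts near 0.25, at the left end; slides along the far wall with 2 N of friction, stays where it is left; pushing it towards -y of the tray presses it on the row. It stands in the way of a box brought in low from the left
- follower_face (a point): middle of the follower's pressing face, which looks along the tray's -y. The follower is an upright steel plate, 80 mm along the tray's x (7 to 87 mm from the far wall), 4 mm thick along y (behind the face), from 1 to 57 mm above the tray's floor; axes as the tray's; this point is 25 mm above the floor, 47 mm from the far wall
- tube_rack: clear rack of capped blood tubes, 90 x 172 mm, 96 mm high, bystander; origin at the centre of its underside
- specimen_pot: white open pot, 64 mm across, 70 mm high, bystander; origin at the centre of its underside
There are look-alikes about, which are no part of the job. Leave any brown look-alike of the box1 alone. What is shaped like the box2 but green is not meant.

How it is judged:
On the way:
1. a clip has been pressed shut against the bench stop (((contact force between box1_flap_a and stop above 0.5 N and value of joint box1_clip_a below 0.1 rad) or (contact force between box1_flap_b and stop above 0.5 N and value of joint box1_clip_b below 0.1 rad) or (contact force between box2_flap_a and stop above 0.5 N and value of joint box2_clip_a below 0.1 rad) or (contact force between box2_flap_b and stop above 0.5 N and value of joint box2_clip_b below 0.1 rad) or (contact force between box3_flap_a and stop above 0.5 N and value of joint box3_clip_a below 0.1 rad) or (contact force between box3_flap_b and stop above 0.5 N and value of joint box3_clip_b below 0.1 rad))), for 0.05 s.
At the end, for the whole second after the job is handed in: Each box present: clips shut (0.1 rad), upright, at rest on the tray's floor, square to it (0.07 rad), end within 6 mm of the far wall; one box within 6 mm of the end wall, the others within 6 mm of a neighbour (three: 10 mm in all); follower within 6 mm of the last box (y of any of box1, box2, box3 in the frame of follower_face above -0.042 m and y of any of box1, box2, box3 in the frame of tray_corner below 0.042 m and value of joint each of box1_clip_a, box1_clip_b, box2_clip_a, box2_clip_b, box3_clip_a, box3_clip_b below 0.1 rad and angle between each of box1, box2, box3's own z axis and vertical below 0.06 rad and z of each of box1, box2, box3 in the frame of tray_corner below 0.004 m and x of box1 in the frame of tray_corner between -0.066 and -0.056 m and y of box1 in the frame of tray_corner between 0.032 and 0.19 m and angle between the x axis of each of box1, box2, box3 and the x axis of tray, either way round below 0.07 rad and linear speed of each of box1, box2, box3 below 0.02 m/s and y of each of box1, box2, box3 in the frame of follower_face below -0.03 m and (y of box1 in the frame of tray_corner below 0.042 m or horizontal distance between box1 and box2 below 0.078 m or horizontal distance between box1 and box3 below 0.078 m) and x of box2 in the frame of tray_corner between -0.066 and -0.056 m and y of box2 in the frame of tray_corner between 0.032 and 0.19 m and (y of box2 in the frame of tray_corner below 0.042 m or horizontal distance between box2 and box1 below 0.078 m or horizontal distance between box2 and box3 below 0.078 m) and x of box3 in the frame of tray_corner between -0.066 and -0.056 m and y of box3 in the frame of tray_corner between 0.032 and 0.19 m and (y of box3 in the frame of tray_corner below 0.042 m or horizontal distance between box3 and box1 below 0.078 m or horizontal distance between box3 and box2 below 0.078 m)); the robot touches nothing.
It fails at once if a clip was pressed with the fingers (more than 2 N) (contact force between the fingers and box1_flap_a above 2 N or contact force between the fingers and box1_flap_b above 2 N or contact force between the fingers and box2_flap_a above 2 N or contact force between the fingers and box2_flap_b above 2 N or contact force between the fingers and box3_flap_a above 2 N or contact force between the fingers and box3_flap_b above 2 N).
It fails at once if a bystander was shifted by more than 30 mm (distance of any of tube_rack, specimen_pot from where it was at the start of the episode above 0.03 m).
Of box1, box2, box3 only 2 to 3 are there at a start; the rules pass over those that are not, and their reading is None.
At some moment in a run one of box1, box2, box3 may be knocked a few centimetres aside while the robot is not near it.
Once in a run the grip may slacken for a moment while it holds something.
It also fails if it takes over 210 s, if anything falls off the work surface, if the arm or the gripper's body presses on something with over 40 N, if the wrist force passes 120 N, or if a joint passes its speed limit or range.

## Robot

A 6-joint arm with a two-finger parallel gripper is mounted at the origin on the work surface. World frame = base frame: x ahead of the robot, y to its left, z up, the work surface at z = 0. Lengths are in m, angles in rad, forces in N, time in s.
With the tool pointing down it reaches from about 0.375 to 0.9 m from the base axis. Payload 3.1 kg.
Tool frame: the origin (TCP) lies at the very end of the fingers, on their centre line; the grasp point (between the pads) lies 19 mm behind it; z points along the fingers, y is the line along which they close (so a half turn about z gives the same grasp; the last joint's range is limited). The gripper opens to 85 mm and grips with 20 to 120 N. Pads are 22 mm wide; open, the fingers measure 114 mm over their backs; the gripper's body (76 mm by 85 mm) begins 54 mm behind the grasp point. The pads swing forward as they close: fully open they stand 13 mm farther back than shut.
Start: joints at [0.983, 0.527, 1.433, -0, 1.181, -0.178], TCP at [0.249, 0.573, 0.231] pointing down, gripper open.
Joint ranges: [-3.08, 3.08], [-0.75, 2.2], [0.22, 2.44], [-1.43, 4.57], [0, 2.65], [-2.85, 2.85]. Speed limits (rad/s): [2.79, 2.79, 3.14, 3.14, 3.14, 3.14].

## Interface

Orientations are given as a unit quaternion [x, y, z, w].
In Python, from station import telemetry, snapshot, ticket gives the robot as it stands.
- The arm moves only by the tool move_arm, never from a script. Its argument "commands" is text: rows parted by semicolons, each of 7 numbers parted by spaces: the shift along the tool's x, y, z in mm, then the turn, a rotation vector about the tool's x, y, z in degrees, then the opening, from -1 (shut) to 1 (fully open). A call has exactly 5 rows; each row is the pose to reach, as a shift and turn from the pose commanded when the call began, along the tool's axes at that moment; what a row does not reach only later rows make up. A row lasts 1/8 s, in which the tool goes at most 62.5 mm and 10.7 degrees, less where a joint would pass 70% of its speed; a pose out of reach is approached as far as the arm can. A call with a gripper value outside its range is refused whole. The fingers move at their own pace and stop on an object; "grip_force" is the grip in N (left out, the last holds). Time passes only in rows, so rows that repeat a pose let the fingers close, or fill a call up. It gives the time, the measured TCP pose, the force, the opening and the grip force at its end, in the units of the state.
- telemetry.sense(): the state, without advancing time (a new reading comes with each control period).
- snapshot(name): name is "side" or "top"; returns a dict with "image" (384x512x3 uint8, red, green, blue), "fx", "fy", "cx", "cy" (pixels), "pose" (4x4, takes a point from camera to world coordinates). Camera axes: x right, y down, z forward; pixel columns grow to the right and rows downward; lengths in m; the calibration is good to about 2 mm. A picture is of the moment at which its call begins. There is no depth.
- ticket.sign_off(): hands the job in; it is judged then, once.
The state is a dict: "t": time; "q": joint angles; "qd": joint speeds; "tau": joint torques, N m; "tcp_pos": TCP position; "tool_rot": TCP orientation; "force": force on the tool from outside, world axes, zero at the start; "ft_torque": the same for the moment, N m; "finger_gap": opening from 0.0 (shut) to 1.0 (fully open); "gripper_force": force on a finger pad.
Only numpy, scipy, OpenCV 4.12 (cv2) and the standard library are available. Lean on these libraries where they do the work, as an engineer would, in place of code of your own. Each camera call takes 0.05 s, during which the arm holds its last target. There are 200 camera calls.

## Working session

There is one attempt and no reset: what is moved stays moved. The work goes in short steps, Python scripts to look and compute and a tool call to move; the robot and the scene stay as the last step left them, time stands still between calls to the robot, and variables do not carry over. Pictures are saved under pics/ and viewed, at most 14 in all, crops included, and the job is handed in when it is done.

Besides the shell and the picture viewer there is one more tool, called after "Request:" by a JSON object that holds its "fn" and its "kwargs", one argument or row to a line. move_arm: Moves the arm, as the interface text tells. Its arguments: {"type":"object","properties":{"commands":{"type":"string"},"grip_force":{"type":"number"}},"required":["commands"]}

```bash
mkdir -p pics; ls
python3 - <<'E'
from station import telemetry, snapshot
import cv2, pickle
s=telemetry.sense(); print({k:s[k] for k in('t','tcp_pos','tool_rot','force','finger_gap')})
for n in('side','top'):
    d=snapshot(n); cv2.imwrite(f'pics/{n}0.png',cv2.resize(d['image'][:,:,::-1],(800,600),interpolation=cv2.INTER_CUBIC)); pickle.dump(d,open(f'{n}0.pkl','wb'))
    print(n,d['fx'],d['fy'],d['cx'],d['cy'],d['pose'])
E
```

```text
pics
{'t': 0.0, 'tcp_pos': array([0.2485932 , 0.57265248, 0.23035159]), 'tool_rot': array([ 2.03474194e-01,  9.79079707e-01, -1.01096045e-03, -3.97321193e-04]), 'force': array([ 0.84757968,  0.48935062, -0.1496618 ]), 'finger_gap': 1.0004293755343412}
side 487.67515247749446 487.67515247749446 266.155692718567 193.03568246199444 [[-0.96232829 -0.17557889  0.20759654  0.14772503]
 [-0.2712533   0.67221832 -0.68887167  1.34258045]
 [-0.01859888 -0.71923194 -0.69452106  1.36329988]
 [ 0.          0.          0.          1.        ]]
top 378.64168885435157 378.64168885435157 255.8598449555691 194.60145661292282 [[ 0.01059539 -0.99666184  0.08095013  0.44204181]
 [-0.99993043 -0.01014076  0.00602524  0.03815636]
 [-0.00518423 -0.08100833 -0.99669994  1.37006838]
 [ 0.          0.          0.          1.        ]]
```

View pics/top0.png

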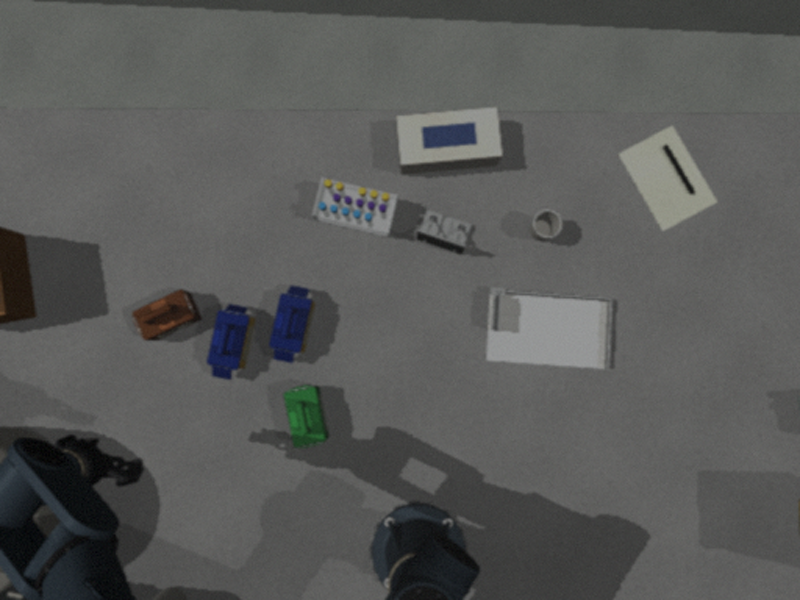

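View pics/side0.png

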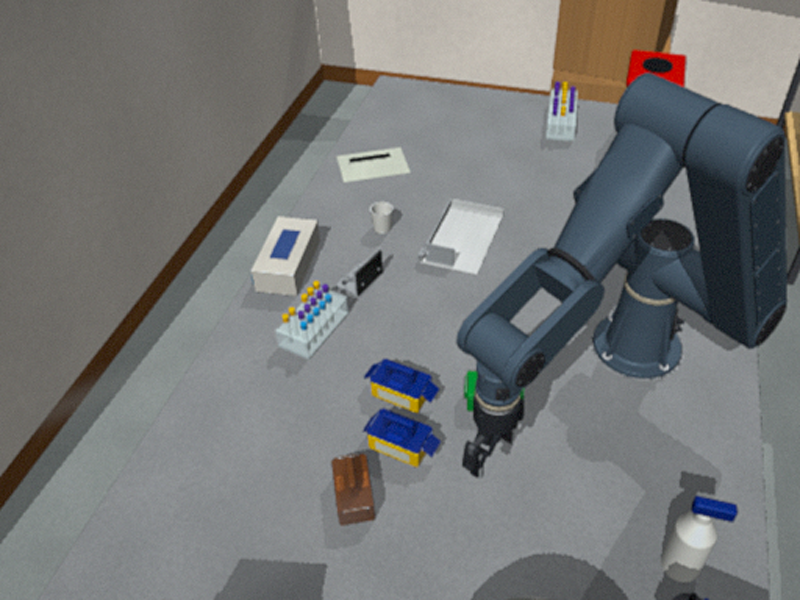

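```bash
cat > vis.py <<'E'
import cv2, pickle, numpy as np
from scipy.optimize import minimize
def proj(d,P):
    P=np.atleast_2d(P); T=np.linalg.inv(d['pose']); c=P@T[:3,:3].T+T[:3,3]
    return np.c_[d['fx']*c[:,0]/c[:,2]+d['cx'], d['fy']*c[:,1]/c[:,2]+d['cy']]
def unproj(d,uv,z):
    uv=np.atleast_2d(uv); r=np.c_[(uv[:,0]-d['cx'])/d['fx'],(uv[:,1]-d['cy'])/d['fy'],np.ones(len(uv))]@d['pose'][:3,:3].T
    o=d['pose'][:3,3]; return o+r*((z-o[2])/r[:,2])[:,None]
def cub(x0,x1,y0,y1,z0,z1): return np.array([[x,y,z] for x in(x0,x1) for y in(y0,y1) for z in(z0,z1)])
def flap(a,s):
    o=np.array([.063,0,.056]); dn=np.array([np.sin(a),0,-np.cos(a)]); n=np.array([np.cos(a),0,np.sin(a)])
    P=np.array([o+dn*l+n*t+[0,w,0] for l in(-.002,.028) for t in(-.0025,.0025) for w in(-.022,.022)])
    P[:,0]*=s; return P
def boxparts(p):
    x,y,yaw,a,b=p[:5]; z=p[5] if len(p)>5 else 0
    c,s=np.cos(yaw),np.sin(yaw); R=np.array([[c,-s,0],[s,c,0],[0,0,1]])
    Q=[cub(-.06,.06,-.036,.036,0,.06),cub(-.061,.061,-.036,.036,.05,.062),cub(-.035,.035,-.008,.008,.078,.098),
       cub(.023,.035,-.006,.006,.06,.08),cub(-.035,-.023,-.006,.006,.06,.08),flap(a,1),flap(b,-1)]
    return [q@R.T+[x,y,z] for q in Q]
S=8
def sil(d,parts,roi):
    x0,y0,x1,y1=roi; m=np.zeros(((y1-y0)*S,(x1-x0)*S),np.uint8)
    for q in parts:
        h=cv2.convexHull(((proj(d,q)+.5-[x0,y0])*S).astype(np.float32)); cv2.fillConvexPoly(m,h.astype(np.int32),255)
    return cv2.resize(m,None,fx=1/S,fy=1/S,interpolation=cv2.INTER_AREA)/255.
def colmask(img):
    h=cv2.cvtColor(img,cv2.COLOR_RGB2HSV).astype(int)
    bl=(abs(h[...,0]-118)<12)&(h[...,1]>110)&(h[...,2]>35); ye=(abs(h[...,0]-24)<8)&(h[...,1]>110)&(h[...,2]>60)
    return (bl|ye).astype(float)
def fitbox(views,p0,fixed_z=0,pad=26):
    data=[]
    for d in views:
        c=proj(d,[p0[0],p0[1],.05])[0].astype(int); r=(max(0,c[0]-pad),max(0,c[1]-pad),min(512,c[0]+pad),min(384,c[1]+pad))
        data.append((d,r,colmask(d['image'])[r[1]:r[3],r[0]:r[2]]))
    sc=np.array([.005,.005,.05,.15,.15])
    def cost(u):
        p=np.r_[p0+u*sc,fixed_z]; p[3:5]=np.clip(p[3:5],0,1.1)
        return sum((np.abs(sil(d,boxparts(p),r)-m)).sum() for d,r,m in data)
    best=None
    for k in range(3):
        r=minimize(cost,np.zeros(5) if best is None else best.x,method='Nelder-Mead',options=dict(initial_simplex=(np.zeros(5) if best is None else best.x)+np.r_[np.zeros((1,5)),np.eye(5)*(1.5 if k%2==0 else -1.5)],maxiter=250))
        if best is None or r.fun<best.fun: best=r
    p=p0+best.x*sc; p[3:5]=np.clip(p[3:5],0,1.1); return p,best.fun
E
python3 - <<'E'
from vis import *
t=pickle.load(open('top0.pkl','rb')); s=pickle.load(open('side0.pkl','rb'))
for uv in((230,340),(291,323)):
    g=unproj(t,np.array(uv)*.64,.06)[0]; p0=np.array([g[0],g[1],-.15,.7,.7])
    for v in([t,s],[t],[s]): p,f=fitbox(v,p0); print(np.round(p,4),round(f,1))
def cr(d,x,y,w,h,k): return cv2.resize(d['image'][y:y+h,x:x+w,::-1],None,fx=k,fy=k,interpolation=cv2.INTER_CUBIC)
M=np.zeros((600,800,3),np.uint8)
def put(a,x,y): M[y:y+a.shape[0],x:x+a.shape[1]]=a
put(cr(t,80,175,130,115,3),0,0); put(cr(t,305,180,95,60,4),400,0)
put(cr(t,255,128,55,40,6),0,355); put(cr(s,215,150,45,40,6),340,355); put(cr(s,262,125,63,55,3),612,355)
cv2.imwrite('pics/m1.png',np.clip(M*1.6,0,255).astype(np.uint8))
E
```

```text
[ 0.4692  0.4279 -0.1876  0.2997  0.9247] 805.2
[ 0.4672  0.4283 -0.2144  0.3862  0.8165] 253.3
[ 0.4674  0.4279 -0.1789  0.5149  0.7989] 546.6
[ 0.5057  0.2908 -0.1899  0.7197  0.7348] 474.3
[ 0.5049  0.291  -0.1676  0.6399  0.7068] 177.2
[ 0.5074  0.29   -0.2365  0.7376  1.0356] 283.1Traceback (most recent call last):
  File "<stdin>", line 10, in <module>
  File "<stdin>", line 8, in put
ValueError: could not broadcast input array from shape (165,189,3) into shape (165,188,3)
```

Run:
```python
from vis import *
t=pickle.load(open('top0.pkl','rb')); s=pickle.load(open('side0.pkl','rb'))
def cr(d,x,y,w,h,k): return cv2.resize(d['image'][y:y+h,x:x+w,::-1],None,fx=k,fy=k,interpolation=cv2.INTER_CUBIC)
M=np.zeros((600,800,3),np.uint8)
def put(a,x,y): M[y:y+a.shape[0],x:x+a.shape[1]]=a
put(cr(t,80,175,130,115,3),0,0); put(cr(t,305,180,95,60,4),400,0)
put(cr(t,255,128,55,40,6),0,355); put(cr(s,215,150,45,40,6),335,355); put(cr(s,262,125,62,55,3),610,355)
cv2.imwrite('pics/m1.png',np.clip(M*1.6,0,255).astype(np.uint8))
```

```text
(no output)
```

View pics/m1.png

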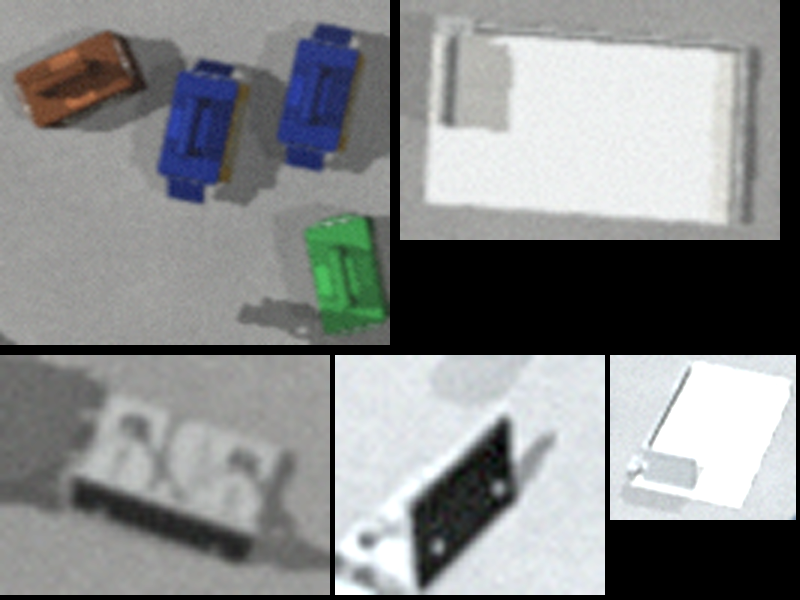

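Run:
```python
from vis import *
from scipy.optimize import least_squares
t=pickle.load(open('top0.pkl','rb')); s=pickle.load(open('side0.pkl','rb'))
def nat(px,off,k,o): return (np.array(px)-off+.5)/k-.5+o
fit=lambda obj,obs,x0: least_squares(lambda p: np.concatenate([(proj(d,(obj@np.array([[np.cos(p[2]),-np.sin(p[2]),0],[np.sin(p[2]),np.cos(p[2]),0],[0,0,1]]).T+[p[0],p[1],0])[i])-uv).ravel() for d,i,uv in obs]),x0)
face=np.array([[0,.055,.085],[0,-.055,.085],[0,-.055,0],[0,.055,0]])
ot=(t,[0,1,2,3],nat([(74,479),(255,536),(247,562),(73,505)],[0,355],6,[255,128])); os=(s,[0,1,2,3],nat([(412,498),(508,417),(513,497),(420,586)],[335,355],6,[215,150]))
for o in([ot,os],[ot],[os]): r=fit(face,o,[.7,0,-.25]); print('stop',np.round(r.x,4),np.round(np.sqrt(np.mean(r.fun**2)),2))
tr=np.array([[-.08,.1375,.003],[-.08,-.1375,.003],[.08,-.1375,.025]])
a=(t,[0,1],nat([(427,203),(731,222)],[400,0],4,[305,180])); b=(s,[0,1],nat([(742,506),(791,379)],[610,355],3,[262,125]))
for o in([a,b],[a],[b]): r=fit(tr,o,[.45,-.25,0]); print('tray',np.round(r.x,4),np.round(np.sqrt(np.mean(r.fun**2)),2))
# rough bystanders/follower
print(unproj(t,np.array([(396,232),(317,218),(345,235),(546,237)])*.64,[.05,.05,.05,.03]).round(3))
print(unproj(t,nat([(446,125),(458,128),(510,130)],[400,0],4,[305,180]),[.06,.06,.003]).round(3))
```

```text
stop [ 0.6911 -0.0441 -0.3114] 0.58
stop [ 0.6909 -0.0435 -0.3049] 0.31
stop [ 0.6919 -0.046  -0.3223] 0.7
tray [ 0.4987 -0.2968 -0.0485] 1.27
tray [ 0.4991 -0.2946 -0.0514] 0.24
tray [ 0.4991 -0.3049 -0.0447] 1.46
[[ 0.713  0.056  0.05 ]
 [ 0.743  0.236  0.05 ]
 [ 0.705  0.172  0.05 ]
 [ 0.708 -0.287  0.03 ]]
[[ 0.494 -0.163  0.06 ]
 [ 0.492 -0.173  0.06 ]
 [ 0.492 -0.229  0.003]]
```

```bash
cat > plan.py <<'E'
import sys, numpy as np
from scipy.spatial.transform import Rotation as R
from station import telemetry
s=telemetry.sense(); p=np.array(s['tcp_pos']); q=R.from_quat(s['tool_rot']); M=q.as_matrix()
print('t %.1f tcp'%s['t'],np.round(p,4),'ytool %.2f'%np.degrees(np.arctan2(M[1,1],M[0,1])),'F',np.round(s['force'],1),'gap %.3f gf %.1f'%(s['finger_gap'],s['gripper_force']),'q',np.round(np.degrees(s['q'])).astype(int))
for a in sys.argv[1:]:
    x,y,z,w=map(float,a.split(',')); w=np.radians(w)
    T=np.array([[np.sin(w),np.cos(w),0],[-np.cos(w),np.sin(w),0],[0,0,-1.]]);
    # tool x = y-angle+90
    T[:,0]=[-np.sin(w),np.cos(w),0]
    print('shift',np.round(M.T@([x,y,z]-p)*1e3,1),'rot',np.round(np.degrees(R.from_matrix(M.T@T).as_rotvec()),1))
    p=np.array([x,y,z]); M=T
E
python3 plan.py .505,.291,.15,80 .505,.291,.069,80
```

```text
t 0.1 tcp [0.2486 0.5727 0.2304] ytool 66.52 F [1.  0.4 0. ] gap 0.999 gf 0.0 q [ 56  30  82   0  68 -10]
shift [-347.4 -156.1   80.6] rot [ -0.1  -0.  -13.5]
shift [ 0.  0. 81.] rot [0. 0. 0.]
```

Request:
{"fn": "move_arm", "kwargs": {
  "commands": "-50 -22 12 0 0 -2 0; -100 -45 24 0 0 -4 0; -150 -67 36 0 0 -6 0; -200 -90 48 0 0 -8 0; -250 -112 60 0 0 -10 0",
  "grip_force": 80
}}

```text
t: 0.72
tcp_pos: [0.4344, 0.3695, 0.1706]
tool_rot: [0.117, 0.993, -0.0, -0.0]
force: [0.3, 1.4, 0.3]
finger_gap: 0.496
gripper_force: 0.0
```

```bash
python3 plan.py .505,.291,.15,80 .505,.291,.069,80
```

```text
t 0.7 tcp [0.4344 0.3695 0.1706] ytool 76.60 F [0.3 1.4 0.3] gap 0.496 gf 0.0 q [ 29  31  93   0  56 -47]
shift [-86.9 -59.9  20.6] rot [-0.  -0.  -3.4]
shift [ 0.  0. 81.] rot [0. 0. 0.]
```

Request:
{"fn": "move_arm", "kwargs": {
  "commands": "-45 -30 10 0 0 -2 0; -87 -60 20 0 0 -3.4 0; -87 -60 45 0 0 -3.4 0; -87 -60 75 0 0 -3.4 0; -87 -60 75 0 0 -3.4 0"
}}

```text
t: 1.35
tcp_pos: [0.5023, 0.2913, 0.0939]
tool_rot: [0.088, 0.996, -0.001, -0.003]
force: [-0.3, 0.7, -0.6]
finger_gap: 0.497
gripper_force: 0.0
```

```bash
python3 plan.py .505,.291,.069,80
python3 - <<'E'
from station import snapshot
import cv2
d=snapshot('side'); t=snapshot('top')
import numpy as np
a=cv2.resize(d['image'][200:330,200:340,::-1],None,fx=3,fy=3,interpolation=cv2.INTER_CUBIC); b=cv2.resize(t['image'][150:280,100:225,::-1],None,fx=3,fy=3,interpolation=cv2.INTER_CUBIC)
cv2.imwrite('pics/a1.png',np.clip(np.hstack([a,b])*1.5,0,255).astype(np.uint8))
E
```

```text
t 1.4 tcp [0.5023 0.2913 0.0939] ytool 79.89 F [-0.3  0.7 -0.6] gap 0.497 gf 0.0 q [ 19  38  95   0  48 -61]
shift [-2.9  0.3 24.9] rot [-0.2 -0.3 -0.1]
```

View pics/a1.png

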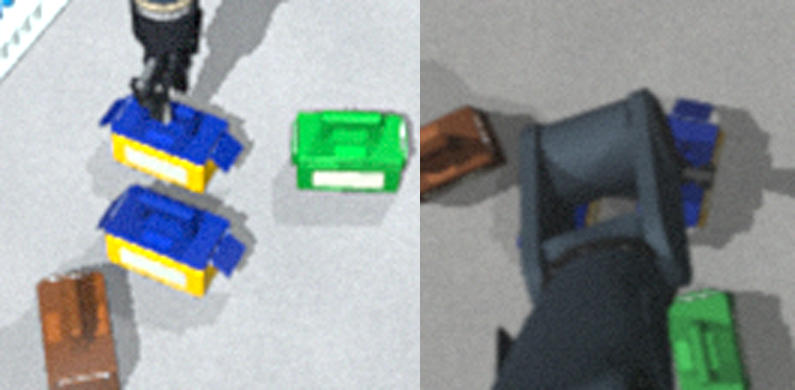

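Request:
{"fn": "move_arm", "kwargs": {
  "commands": "-2 0 15 0 0 0 0; -3 0 25 0 0 0 0; -3 0 25 0 0 0 0; -3 0 25 0 0 0 -1; -3 0 25 0 0 0 -1"
}}

```text
t: 2.08
tcp_pos: [0.5073, 0.2917, 0.0715]
tool_rot: [0.088, 0.996, -0.0, 0.0]
force: [0.6, -0.4, -1.1]
finger_gap: 0.173
gripper_force: 81.5
```

Request:
{"fn": "move_arm", "kwargs": {
  "commands": "0 0 0 0 0 0 -1; 0 0 0 0 0 0 -1; 0 0 0 0 0 0 -1; 0 0 -5 0 0 0 -1; 0 0 -12 0 0 0 -1"
}}

```text
t: 2.7
tcp_pos: [0.5067, 0.2917, 0.0831]
tool_rot: [0.088, 0.996, -0.0, -0.001]
force: [-0.3, -0.2, -3.7]
finger_gap: 0.173
gripper_force: 81.0
```

```bash
python3 - <<'E'
from station import snapshot
from vis import *
d=snapshot('side'); t=snapshot('top'); pickle.dump((d,t),open('g1.pkl','wb'))
a=cv2.resize(d['image'][200:330,200:340,::-1],None,fx=4,fy=4,interpolation=cv2.INTER_CUBIC)
cv2.imwrite('pics/a2.png',np.clip(a*1.5,0,255).astype(np.uint8))
E
python3 plan.py .51,.2,.1,72.2
```

```text
t 2.8 tcp [0.5077 0.2921 0.0841] ytool 79.92 F [ 1.   0.8 -2.4] gap 0.172 gf 81.1 q [ 19  39  95   0  47 -61]
shift [-18.4 -90.2 -16. ] rot [0.1 0.1 7.7]
```

View pics/a2.png

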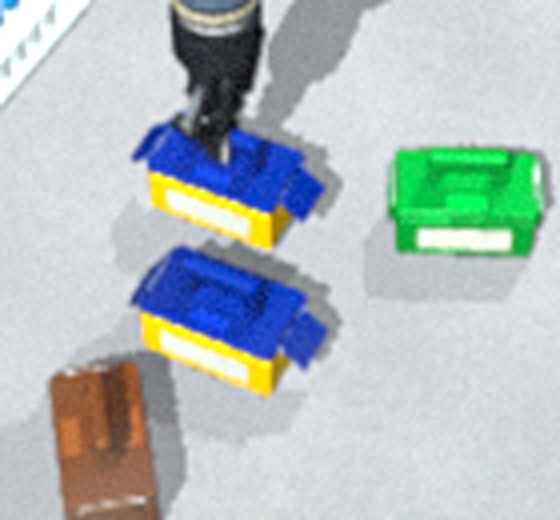

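```bash
python3 plan.py .586,-.010,.080,72.2 .6286,-.024,.084,72.2
```

```text
t 2.8 tcp [0.5077 0.2921 0.0841] ytool 79.92 F [ 1.   0.8 -2.4] gap 0.172 gf 81.1 q [ 19  39  95   0  47 -61]
shift [-129.9 -283.7    4. ] rot [0.1 0.1 7.7]
shift [-44.8  -0.3  -4. ] rot [0. 0. 0.]
```

Request:
{"fn": "move_arm", "kwargs": {
  "commands": "0 -30 -10 0 0 1 -1; -15 -75 -15 0 0 2 -1; -35 -120 -15 0 0 4 -1; -60 -170 -15 0 0 6 -1; -85 -220 -10 0 0 7.7 -1"
}}

```text
t: 3.42
tcp_pos: [0.5533, 0.0588, 0.0938]
tool_rot: [0.155, 0.988, 0.0, 0.001]
force: [1.6, -0.3, -3.2]
finger_gap: 0.17
gripper_force: 81.0
```

```bash
python3 plan.py .586,-.010,.076,72.2 .6286,-.024,.084,72.2
```

```text
t 3.4 tcp [0.5533 0.0588 0.0938] ytool 72.18 F [ 1.6 -0.3 -3.2] gap 0.170 gf 81.0 q [ -5  36  99   0  45 -78]
shift [-52.2 -55.5  17.8] rot [ 0.   0.1 -0. ]
shift [-44.8  -0.3  -8. ] rot [0. 0. 0.]
```

Request:
{"fn": "move_arm", "kwargs": {
  "commands": "-25 -30 9 0 0 0 -1; -52 -55 18 0 0 0 -1; -52 -55 18 0 0 0 -1; -60 -55 18 0 0 0 -1; -66 -55 17 0 0 0 -1"
}}

```text
t: 4.05
tcp_pos: [0.5987, -0.0114, 0.0765]
tool_rot: [0.154, 0.988, 0.0, 0.0]
force: [-1.0, 0.2, -3.9]
finger_gap: 0.17
gripper_force: 81.0
```

```bash
python3 plan.py .6286,-.024,.084,72.2
python3 - <<'E'
from station import snapshot
from vis import *
d=snapshot('side'); pickle.dump(d,open('g2.pkl','wb'))
a=cv2.resize(d['image'][130:230,190:340,::-1],None,fx=5,fy=5,interpolation=cv2.INTER_CUBIC)
cv2.imwrite('pics/a3.png',np.clip(a*1.5,0,255).astype(np.uint8))
E
```

```text
t 4.0 tcp [ 0.5987 -0.0114  0.0765] ytool 72.29 F [-1.   0.2 -3.9] gap 0.170 gf 81.0 q [-12  40  93   0  47 -84]
shift [-32.3  -2.9  -7.5] rot [ 0.  -0.   0.1]
```

View pics/a3.png

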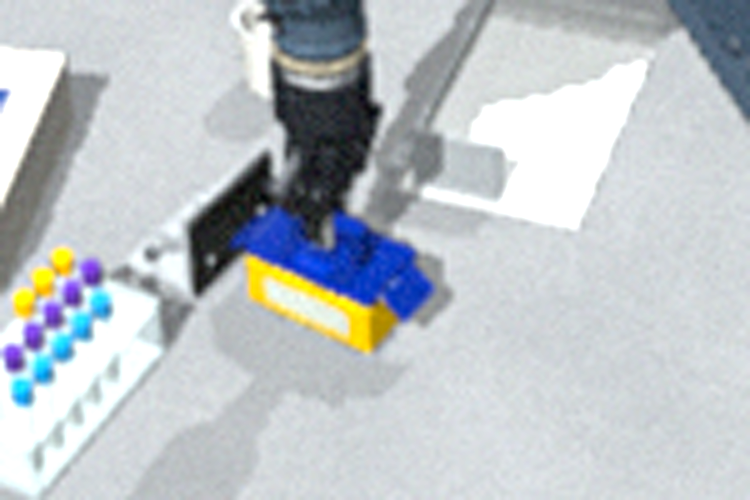

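Request:
{"fn": "move_arm", "kwargs": {
  "commands": "-5 -2 -1 0 0 0 -1; -10 -3 -2 0 0 0 -1; -15 -3 -3 0 0 0 -1; -20 -3 -4 0 0 0 -1; -24 -3 -5 0 0 0 -1"
}}

```text
t: 4.72
tcp_pos: [0.6198, -0.0222, 0.0812]
tool_rot: [0.154, 0.988, 0.0, -0.001]
force: [-2.5, 1.2, -2.2]
finger_gap: 0.171
gripper_force: 81.3
```

Request:
{"fn": "move_arm", "kwargs": {
  "commands": "-2 0 -1 0 0 0 -1; -4 0 -1 0 0 0 -1; -6 0 -2 0 0 0 -1; -8 0 -2 0 0 0 -1; -8 0 -2 0 0 0 -1"
}}

```text
t: 5.35
tcp_pos: [0.6278, -0.0248, 0.0832]
tool_rot: [0.155, 0.988, 0.0, -0.0]
force: [-2.3, 0.3, -3.6]
finger_gap: 0.168
gripper_force: 81.2
```

```bash
python3 plan.py .6286,-.024,.084,72.2
```

```text
t 5.3 tcp [ 0.6278 -0.0248  0.0832] ytool 72.22 F [-2.3  0.3 -3.6] gap 0.168 gf 81.2 q [-12  41  88   0  51 -85]
shift [-0.6  1.  -0.8] rot [-0. -0.  0.]
```

Request:
{"fn": "move_arm", "kwargs": {
  "commands": "-1 0 0 0 0 0 -1; -2 0 0 0 0 0 -1; -3 0 0 0 0 0 -1; -4 0 0 0 0 0 -1; -4 0 0 0 0 0 -1"
}}

```text
t: 5.98
tcp_pos: [0.6279, -0.0248, 0.0828]
tool_rot: [0.154, 0.988, 0.0, -0.004]
force: [-8.5, 3.2, 1.0]
finger_gap: 0.173
gripper_force: 81.6
```

Request:
{"fn": "move_arm", "kwargs": {
  "commands": "-1 0 0 0 0 0 -1; -2 0 0 0 0 0 -1; -3 0 0 0 0 0 -1; -3 0 0 0 0 0 -1; -3 0 0 0 0 0 -1"
}}

```text
t: 6.6
tcp_pos: [0.6281, -0.0249, 0.0826]
tool_rot: [0.154, 0.988, 0.001, -0.007]
force: [-13.0, 3.9, 4.4]
finger_gap: 0.17
gripper_force: 82.0
```

```bash
python3 plan.py .6286,-.024,.084,72.2
```

```text
t 6.6 tcp [ 0.6281 -0.0249  0.0826] ytool 72.24 F [-13.    3.9   4.4] gap 0.170 gf 82.0 q [-12  42  87   0  52 -85]
shift [-0.2  1.  -1.4] rot [-0.1 -0.9  0. ]
```

Request:
{"fn": "move_arm", "kwargs": {
  "commands": "30 0 0 0 0 0 -1; 65 0 -3 0 0 0 -1; 68 0 -3 0 0 10 -1; 68 0 -3 0 0 20 -1; 68 0 -3 0 0 30 -1"
}}

```text
t: 7.22
tcp_pos: [0.5722, -0.0068, 0.087]
tool_rot: [0.408, 0.913, 0.0, 0.003]
force: [-0.3, -0.3, -3.4]
finger_gap: 0.167
gripper_force: 80.9
```

Request:
{"fn": "move_arm", "kwargs": {
  "commands": "0 0 0 0 0 10 -1; 0 0 0 0 0 20 -1; 0 0 0 0 0 30 -1; 0 0 0 0 0 40 -1; 0 0 0 0 0 50 -1"
}}

```text
t: 7.85
tcp_pos: [0.5722, -0.0069, 0.0869]
tool_rot: [0.755, 0.655, 0.002, 0.002]
force: [0.4, 0.4, -3.2]
finger_gap: 0.171
gripper_force: 80.9
```

Request:
{"fn": "move_arm", "kwargs": {
  "commands": "0 0 0 0 0 10 -1; 0 0 0 0 0 20 -1; 0 0 0 0 0 30 -1; 0 0 0 0 0 40 -1; 0 0 0 0 0 50 -1"
}}

```text
t: 8.48
tcp_pos: [0.5722, -0.0069, 0.0869]
tool_rot: [0.961, 0.275, 0.002, 0.001]
force: [-0.2, 0.8, -3.8]
finger_gap: 0.174
gripper_force: 80.9
```

Request:
{"fn": "move_arm", "kwargs": {
  "commands": "0 0 0 0 0 10 -1; 0 0 0 0 0 20 -1; 0 0 0 0 0 30 -1; 0 0 0 0 0 40 -1; 0 0 0 0 0 50 -1"
}}

```text
t: 9.1
tcp_pos: [0.5722, -0.0069, 0.0869]
tool_rot: [0.988, -0.157, 0.003, 0.0]
force: [-0.2, 0.6, -3.0]
finger_gap: 0.174
gripper_force: 80.9
```

```bash
python3 plan.py .590,-.0127,.0765,-107.8
python3 - <<'E'
from station import snapshot
from vis import *
d=snapshot('side'); pickle.dump(d,open('g3.pkl','wb'))
a=cv2.resize(d['image'][130:230,190:340,::-1],None,fx=5,fy=5,interpolation=cv2.INTER_CUBIC)
cv2.imwrite('pics/a4.png',np.clip(a*1.5,0,255).astype(np.uint8))
E
```

```text
t 9.1 tcp [ 0.5722 -0.0069  0.0869] ytool -108.10 F [-0.2  0.6 -3. ] gap 0.174 gf 80.9 q [-12  38  97   0  45  96]
shift [18.7 -0.  10.5] rot [-0.  -0.3 -0.3]
```

View pics/a4.png

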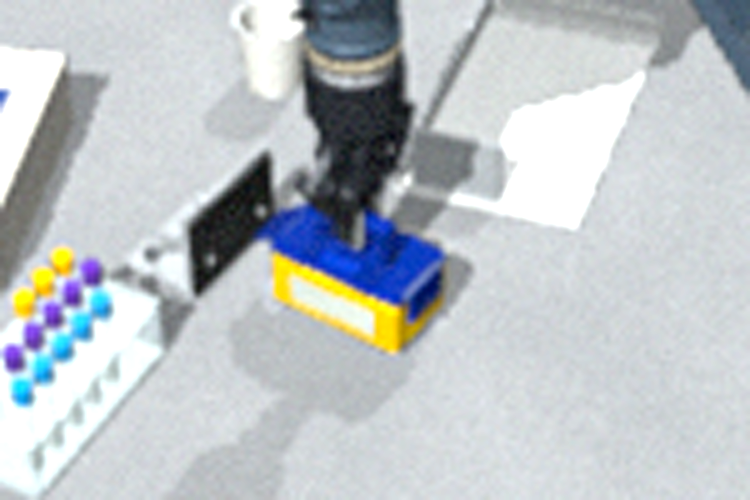

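Request:
{"fn": "move_arm", "kwargs": {
  "commands": "10 0 5 0 0 -0.3 -1; 20 0 10 0 0 -0.3 -1; 25 0 10 0 0 -0.3 -1; 30 0 9 0 0 -0.3 -1; 35 0 8 0 0 -0.3 -1"
}}

```text
t: 9.78
tcp_pos: [0.6035, -0.017, 0.0783]
tool_rot: [0.988, -0.152, -0.0, 0.0]
force: [0.1, 0.1, -3.9]
finger_gap: 0.173
gripper_force: 81.0
```

Request:
{"fn": "move_arm", "kwargs": {
  "commands": "4 0 -1 0 0 0 -1; 8 0 -2 0 0 0 -1; 12 0 -3 0 0 0 -1; 16 0 -4 0 0 0 -1; 20 0 -4 0 0 0 -1"
}}

```text
t: 10.4
tcp_pos: [0.6214, -0.0225, 0.0823]
tool_rot: [0.988, -0.152, -0.001, -0.0]
force: [-1.8, 0.4, -1.8]
finger_gap: 0.17
gripper_force: 81.2
```

Request:
{"fn": "move_arm", "kwargs": {
  "commands": "1 0 0 0 0 0 -1; 2 0 0 0 0 0 -1; 3 0 0 0 0 0 -1; 4 0 0 0 0 0 -1; 4 0 0 0 0 0 -1"
}}

```text
t: 11.02
tcp_pos: [0.6253, -0.0239, 0.082]
tool_rot: [0.988, -0.152, -0.001, -0.0]
force: [-2.5, 1.0, -2.4]
finger_gap: 0.17
gripper_force: 81.2
```

```bash
python3 plan.py .6281,-.0249,.0835,-107.8
```

```text
t 11.0 tcp [ 0.6253 -0.0239  0.082 ] ytool -107.49 F [-2.5  1.  -2.4] gap 0.170 gf 81.2 q [-12  41  88   0  50  95]
shift [ 2.9  0.1 -1.5] rot [0.  0.1 0.3]
```

Request:
{"fn": "move_arm", "kwargs": {
  "commands": "1 0 0 0 0 0 -1; 2 0 0 0 0 0 -1; 3 0 0 0 0 0 -1; 4 0 0 0 0 0 -1; 4 0 0 0 0 0 -1"
}}

```text
t: 11.65
tcp_pos: [0.6256, -0.0241, 0.0813]
tool_rot: [0.988, -0.152, -0.005, -0.0]
force: [-8.5, 2.0, 0.2]
finger_gap: 0.169
gripper_force: 81.4
```

Request:
{"fn": "move_arm", "kwargs": {
  "commands": "1 0 0 0 0 0 -1; 2 0 0 0 0 0 -1; 3 0 0 0 0 0 -1; 4 0 0 0 0 0 -1; 4 0 0 0 0 0 -1"
}}

```text
t: 12.28
tcp_pos: [0.6258, -0.0241, 0.0809]
tool_rot: [0.988, -0.152, -0.009, -0.001]
force: [-15.1, 4.1, 3.0]
finger_gap: 0.171
gripper_force: 82.0
```

```bash
python3 plan.py .570,-.0127,.0835,-107.8
```

```text
t 12.3 tcp [ 0.6258 -0.0241  0.0809] ytool -107.47 F [-15.1   4.1   3. ] gap 0.171 gf 82.0 q [-12  42  88   0  52  95]
shift [-56.7   5.8  -1.6] rot [0.1 1.1 0.3]
```

Request:
{"fn": "move_arm", "kwargs": {
  "commands": "-30 0 0 0 0 0 -1; -60 0 -15 0 0 0 -1; -60 20 -45 0 0 0 -1; -60 60 -75 0 0 -5 -1; -60 110 -80 0 0 -10 -1"
}}

```text
t: 12.9
tcp_pos: [0.5471, -0.1156, 0.1655]
tool_rot: [0.998, -0.063, 0.005, 0.002]
force: [0.3, -1.0, -3.2]
finger_gap: 0.17
gripper_force: 81.0
```

```bash
python3 plan.py .5015,-.3812,.155,-92.75 .5015,-.3812,.085,-92.75
```

```text
t 12.9 tcp [ 0.5471 -0.1156  0.1655] ytool -97.18 F [ 0.3 -1.  -3.2] gap 0.170 gf 81.0 q [-23  30  96   0  54  74]
shift [-12.2 269.2  11.3] rot [ 0.2 -0.6 -4.4]
shift [ 0.  0. 70.] rot [0. 0. 0.]
```

Request:
{"fn": "move_arm", "kwargs": {
  "commands": "-3 50 2 0 0 -1 -1; -5 105 4 0 0 -2 -1; -7 160 6 0 0 -3 -1; -10 215 8 0 0 -4 -1; -12 269 11 0.2 -0.6 -4.4 -1"
}}

```text
t: 13.52
tcp_pos: [0.4972, -0.3821, 0.152]
tool_rot: [1.0, -0.027, -0.003, -0.0]
force: [1.5, -0.5, -3.5]
finger_gap: 0.172
gripper_force: 81.0
```

Request:
{"fn": "move_arm", "kwargs": {
  "commands": "0 0 20 0 0 0 -1; 0 0 40 0 0 0 -1; 0 0 55 0 0 0 -1; 0 0 60 0 0 0 -1; 0 0 60 0 0 0 -1"
}}

```text
t: 14.15
tcp_pos: [0.4964, -0.3785, 0.0913]
tool_rot: [1.0, -0.027, -0.005, -0.002]
force: [-0.1, -0.1, -3.0]
finger_gap: 0.167
gripper_force: 80.9
```

```bash
python3 plan.py .5015,-.3812,.085,-92.75
python3 - <<'E'
from station import snapshot
from vis import *
d=snapshot('side'); t=snapshot('top'); pickle.dump((d,t),open('g4.pkl','wb'))
a=cv2.resize(d['image'][90:190,250:350,::-1],None,fx=4,fy=4,interpolation=cv2.INTER_CUBIC);b=cv2.resize(t['image'][160:260,305:405,::-1],None,fx=4,fy=4,interpolation=cv2.INTER_CUBIC)
cv2.imwrite('pics/a5.png',np.clip(np.hstack([a,b])*1.2,0,255).astype(np.uint8))
E
```

```text
t 14.2 tcp [ 0.4964 -0.3785  0.0913] ytool -93.05 F [-0.1 -0.1 -3. ] gap 0.167 gf 80.9 q [-47  41  88   0  52  46]
shift [5.3 2.5 6.3] rot [-0.2  0.6 -0.3]
```

View pics/a5.png

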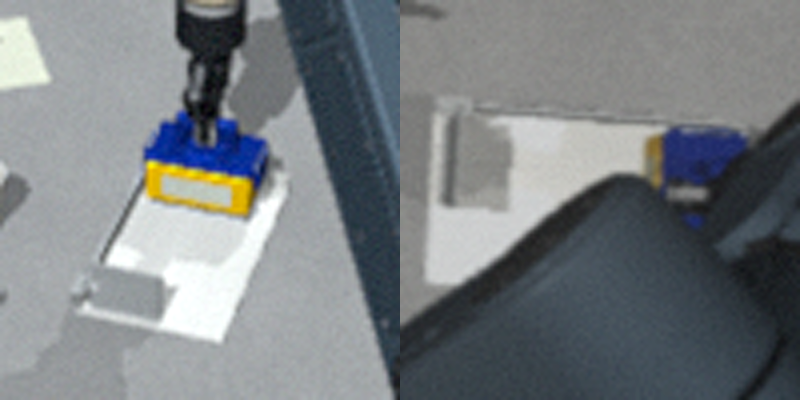

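Request:
{"fn": "move_arm", "kwargs": {
  "commands": "3 0 7 0 0.6 -0.3 -1; 5 0 13 0 0.6 -0.3 -1; 5 0 13 0 0.6 -0.3 -1; 5 4 13 0 0.6 -0.3 -1; 5 8 13 0 0.6 -0.3 -1"
}}

```text
t: 14.88
tcp_pos: [0.5006, -0.387, 0.0784]
tool_rot: [1.0, -0.024, 0.0, -0.002]
force: [-0.1, -0.0, -3.4]
finger_gap: 0.172
gripper_force: 81.0
```

Request:
{"fn": "move_arm", "kwargs": {
  "commands": "0 2 0 0 0 0 -1; 0 4 0 0 0 0 -1; 0 6 0 0 0 0 -1; 0 6 0 0 0 0 -1; 0 6 0 0 0 0 -1"
}}

```text
t: 15.5
tcp_pos: [0.5001, -0.3924, 0.0782]
tool_rot: [1.0, -0.024, 0.0, -0.002]
force: [0.8, 0.7, -3.9]
finger_gap: 0.17
gripper_force: 81.0
```

```bash
python3 plan.py .5128,-.3957,.075,-92.75
```

```text
t 15.5 tcp [ 0.5001 -0.3924  0.0782] ytool -92.78 F [ 0.8  0.7 -3.9] gap 0.170 gf 81.0 q [-48  42  87   0  51  44]
shift [12.9  2.7  3.2] rot [-0.2 -0.  -0. ]
```

Request:
{"fn": "move_arm", "kwargs": {
  "commands": "0 1 0 0 0 0 -1; 0 2 0 0 0 0 -1; 0 3 0 0 0 0 -1; 0 4 0 0 0 0 -1; 0 4 0 0 0 0 -1"
}}

```text
t: 16.12
tcp_pos: [0.4999, -0.3946, 0.0781]
tool_rot: [1.0, -0.025, -0.0, -0.004]
force: [2.6, 6.0, -0.3]
finger_gap: 0.17
gripper_force: 81.7
```

Request:
{"fn": "move_arm", "kwargs": {
  "commands": "0 1 0 0 0 0 -1; 0 2 0 0 0 0 -1; 0 2 0 0 0 0 -1; 0 2 0 0 0 0 -1; 0 2 0 0 0 0 -1"
}}

```text
t: 16.75
tcp_pos: [0.4998, -0.3949, 0.0781]
tool_rot: [1.0, -0.025, -0.0, -0.005]
force: [2.2, 7.8, 1.0]
finger_gap: 0.172
gripper_force: 82.1
```

Request:
{"fn": "move_arm", "kwargs": {
  "commands": "0 -4 0 0 0 0 -1; 3 -4 0 0 0 0 -1; 6 -4 0 0 0 0 -1; 9 -4 0 0 0 0 -1; 10 -4 0 0 0 0 -1"
}}

```text
t: 17.38
tcp_pos: [0.5086, -0.3946, 0.0779]
tool_rot: [1.0, -0.024, -0.002, -0.003]
force: [-5.6, 2.0, -0.7]
finger_gap: 0.169
gripper_force: 81.5
```

Request:
{"fn": "move_arm", "kwargs": {
  "commands": "1 0 0 0 0 0 -1; 2 0 0 0 0 0 -1; 3 0 0 0 0 0 -1; 4 0 0 0 0 0 -1; 4 0 0 0 0 0 -1"
}}

```text
t: 18.0
tcp_pos: [0.5096, -0.3946, 0.0779]
tool_rot: [1.0, -0.024, -0.005, -0.003]
force: [-10.6, 1.3, 0.8]
finger_gap: 0.173
gripper_force: 81.9
```

```bash
python3 plan.py .5128,-.3957,.075,-92.75
```

```text
t 18.0 tcp [ 0.5096 -0.3946  0.0779] ytool -92.71 F [-10.6   1.3   0.8] gap 0.173 gf 81.9 q [-48  43  85   0  53  45]
shift [3.3 1.  2.9] rot [-0.4  0.5  0. ]
```

Request:
{"fn": "move_arm", "kwargs": {
  "commands": "-2 0 0 0 0 0 -1; -4 0 0 0 0 0 -1; -4 0 1 0 0 0 -1; -4 0 2 0 0 0 -1; -4 0 2 0 0 0 -1"
}}

```text
t: 18.62
tcp_pos: [0.5088, -0.3946, 0.0765]
tool_rot: [1.0, -0.024, -0.001, -0.003]
force: [-6.4, 3.4, 0.4]
finger_gap: 0.172
gripper_force: 81.9
```

```bash
python3 plan.py .5128,-.3957,.075,-92.75
```

```text
t 18.6 tcp [ 0.5088 -0.3946  0.0765] ytool -92.76 F [-6.4  3.4  0.4] gap 0.172 gf 81.9 q [-48  43  86   0  52  45]
shift [4.1 0.9 1.5] rot [-0.3  0.2 -0. ]
```

Request:
{"fn": "move_arm", "kwargs": {
  "commands": "-1 0 0.5 0 0 0 -1; -1 0 1 0 0 0 -1; -1 0 1.5 0 0 0 -1; -1 0 2 0 0 0 -1; -1 0 2 0 0 0 -1"
}}

```text
t: 19.25
tcp_pos: [0.5085, -0.3945, 0.075]
tool_rot: [1.0, -0.024, -0.001, -0.002]
force: [-5.5, 4.8, 2.1]
finger_gap: 0.178
gripper_force: 82.2
```

```bash
python3 - <<'E'
from station import snapshot
from vis import *
d=snapshot('side'); t=snapshot('top'); pickle.dump((d,t),open('g5.pkl','wb'))
a=cv2.resize(d['image'][90:170,270:370,::-1],None,fx=6,fy=6,interpolation=cv2.INTER_CUBIC)
cv2.imwrite('pics/a6.png',np.clip(a*1.2,0,255).astype(np.uint8))
E
python3 plan.py .5128,-.3957,.075,-92.75
```

```text
t 19.4 tcp [ 0.5085 -0.3945  0.0751] ytool -92.78 F [-5.5  4.   1.6] gap 0.169 gf 82.2 q [-48  43  86   0  52  45]
shift [4.4 1.  0.1] rot [-0.3  0.1 -0. ]
```

View pics/a6.png

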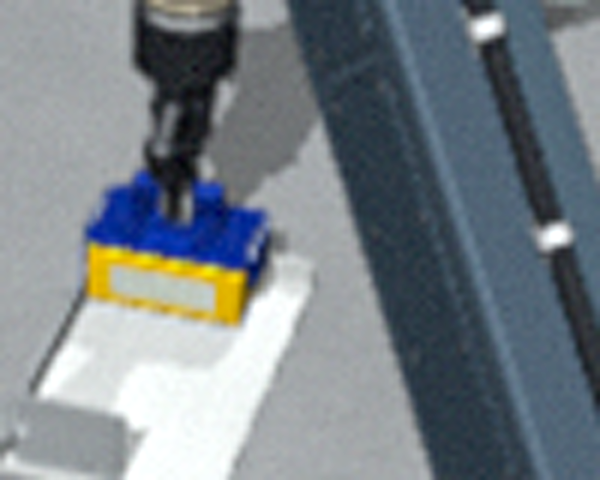

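Request:
{"fn": "move_arm", "kwargs": {
  "commands": "-1 -1 1 0 0 0 -1; -2 -2 1.5 0 0 0 -1; -2 -2 1.5 0 0 0 -1; -2 -2 1.5 0 0 0 -0.4; -2 -2 1.5 0 0 0 -0.2"
}}

```text
t: 19.98
tcp_pos: [0.5087, -0.3945, 0.0734]
tool_rot: [1.0, -0.024, 0.002, -0.0]
force: [-0.9, -0.4, -0.0]
finger_gap: 0.399
gripper_force: 0.0
```

Request:
{"fn": "move_arm", "kwargs": {
  "commands": "0 0 0 0 0 0 -0.2; 0 0 -10 0 0 0 -0.2; 0 0 -40 0 0 0 -0.2; 0 0 -80 0 0 0 0; 0 -40 -110 0 0 0 0"
}}

```text
t: 20.6
tcp_pos: [0.5101, -0.3565, 0.1855]
tool_rot: [1.0, -0.026, 0.002, 0.0]
force: [0.3, 1.2, 0.7]
finger_gap: 0.5
gripper_force: 0.0
```

Request:
{"fn": "move_arm", "kwargs": {
  "commands": "0 -60 -10 0 0 0 0; 0 -120 -10 0 0 0 0; 0 -180 -10 0 0 0 0; 0 -240 -10 0 0 0 0; 0 -290 -10 0 0 0 0"
}}

```text
t: 21.22
tcp_pos: [0.5232, -0.0616, 0.1949]
tool_rot: [1.0, -0.024, 0.001, -0.002]
force: [-0.4, 0.1, 0.3]
finger_gap: 0.5
gripper_force: 0.0
```

```bash
python3 - <<'E'
from station import snapshot
from vis import *
d=snapshot('side'); t=snapshot('top'); pickle.dump((d,t),open('g6.pkl','wb'))
print(fitbox([t],np.array([.512,-.395,-.048,0,0]),.003)); print(fitbox([d],np.array([.512,-.395,-.048,0,0]),.003))
for p0 in([.467,.428,-.2,.5,.8],): 
    for v in([t],[d]): print(fitbox(v,np.array(p0)))
a=cv2.resize(d['image'][90:190,270:350,::-1],None,fx=5,fy=5,interpolation=cv2.INTER_CUBIC);b=cv2.resize(t['image'][160:260,325:405,::-1],None,fx=5,fy=5,interpolation=cv2.INTER_CUBIC)
cv2.imwrite('pics/a7.png',np.clip(np.hstack([a,b])*1.2,0,255).astype(np.uint8))
E
python3 plan.py .467,.428,.15,75
```

```text
(array([ 0.50798204, -0.39318694, -0.03565002,  0.05384441,  0.        ]), np.float64(341.01960784313724))
(array([ 0.51193028, -0.39466445,  0.00499372,  0.        ,  0.        ]), np.float64(180.94117647058823))
(array([ 0.4669248 ,  0.42970512, -0.20297695,  0.3811003 ,  0.7592195 ]), np.float64(258.18039215686275))
(array([ 0.46839764,  0.42767688, -0.17923932,  0.47010133,  0.84813706]), np.float64(219.94509803921568))
t 21.3 tcp [ 0.5223 -0.0589  0.1947] ytool -92.45 F [-0.6 -0.7  0.2] gap 0.500 gf 0.0 q [-19  25  99   0  56  73]
shift [ -76.1 -483.9   47.3] rot [-1.000e-01 -5.000e-01 -1.675e+02]
```

View pics/a7.png

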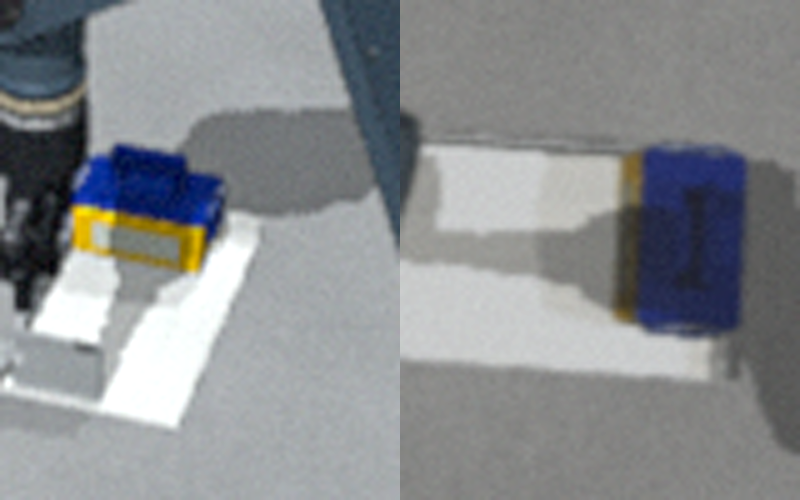

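```bash
python3 plan.py .4675,.429,.14,-101
```

```text
t 21.3 tcp [ 0.5223 -0.0589  0.1947] ytool -92.45 F [-0.6 -0.7  0.2] gap 0.500 gf 0.0 q [-19  25  99   0  56  73]
shift [ -75.6 -484.8   57.4] rot [-0.3  0.   8.5]
```

Request:
{"fn": "move_arm", "kwargs": {
  "commands": "-8 -55 2 0 0 1 0; -16 -110 4 0 0 2 0; -24 -165 6 0 0 4 0; -33 -220 8 0 0 6 0; -42 -275 10 0 0 8.5 0"
}}

```text
t: 21.95
tcp_pos: [0.4953, 0.2141, 0.1857]
tool_rot: [0.995, -0.099, 0.001, -0.002]
force: [-0.1, -1.3, -0.1]
finger_gap: 0.505
gripper_force: 0.0
```

```bash
python3 plan.py .4675,.429,.14,-101
```

```text
t 21.9 tcp [0.4953 0.2141 0.1857] ytool -101.41 F [-0.1 -1.3 -0.1] gap 0.505 gf 0.0 q [ 11  27  97   0  55 113]
shift [ -69.9 -205.    46.5] rot [-0.2 -0.1 -0.4]
```

Request:
{"fn": "move_arm", "kwargs": {
  "commands": "-18 -52 5 0 0 0 0; -36 -104 12 0 0 0 0; -54 -156 25 0 0 0 0; -70 -205 40 0 0 -0.4 0; -70 -205 46 0 0 -0.4 0"
}}

```text
t: 22.58
tcp_pos: [0.4659, 0.4309, 0.1394]
tool_rot: [0.996, -0.093, 0.001, -0.003]
force: [0.1, -0.3, -0.2]
finger_gap: 0.504
gripper_force: 0.0
```

```bash
python3 plan.py .4675,.429,.071,-101
python3 - <<'E'
from station import snapshot
from vis import *
d=snapshot('side')
print(fitbox([d],np.array([.4675,.429,-.19,.5,.8])))
E
```

```text
t 22.6 tcp [0.4659 0.4309 0.1394] ytool -100.64 F [ 0.1 -0.3 -0.2] gap 0.504 gf 0.0 q [ 33  37  85   0  57 133]
shift [ 1.9  1.9 68.4] rot [-0.3 -0.   0.4]
(array([ 0.46908578,  0.427828  , -0.19328441,  0.44052916,  0.94364561]), np.float64(227.49803921568628))
```

Box still in place; descend and grip.

Request:
{"fn": "move_arm", "kwargs": {
  "commands": "2 2 20 0 0 0 0; 2 2 45 0 0 0.4 0; 2 2 60 0 0 0.4 0; 2 2 68 0 0 0.4 0; 2 2 68 0 0 0.4 0"
}}

```text
t: 23.25
tcp_pos: [0.4678, 0.4253, 0.0718]
tool_rot: [0.995, -0.099, -0.0, -0.002]
force: [0.5, 0.8, 0.3]
finger_gap: 0.502
gripper_force: 0.0
```

Request:
{"fn": "move_arm", "kwargs": {
  "commands": "0 0 0 0 0 0 -1; 0 0 0 0 0 0 -1; 0 0 0 0 0 0 -1; 0 0 0 0 0 0 -1; 0 0 0 0 0 0 -1"
}}

```text
t: 23.88
tcp_pos: [0.4683, 0.4266, 0.0729]
tool_rot: [0.995, -0.098, 0.001, -0.003]
force: [-0.3, 1.5, 4.9]
finger_gap: 0.171
gripper_force: 80.7
```

```bash
python3 plan.py .575,-.0067,.09,-107.8
python3 - <<'E'
from station import snapshot
from vis import *
d=snapshot('side')
a=cv2.resize(d['image'][215:315,210:310,::-1],None,fx=5,fy=5,interpolation=cv2.INTER_CUBIC)
cv2.imwrite('pics/a8.png',np.clip(a*1.4,0,255).astype(np.uint8))
E
```

```text
t 23.9 tcp [0.4683 0.4266 0.0729] ytool -101.28 F [-0.3  1.5  4.9] gap 0.171 gf 80.7 q [ 32  42  88   0  50 133]
shift [189.4 403.9 -19.2] rot [-0.3 -0.1  6.5]
```

View pics/a8.png

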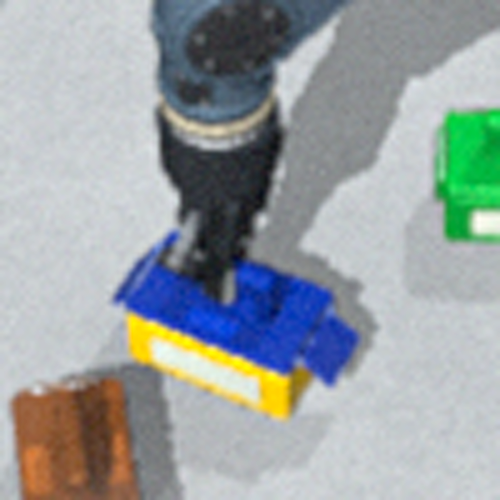

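Request:
{"fn": "move_arm", "kwargs": {
  "commands": "0 0 -15 0 0 0 -1; 22 45 -26 0 0 1 -1; 45 95 -26 0 0 3 -1; 70 148 -26 0 0 5 -1; 94 200 -26 0 0 6.5 -1"
}}

```text
t: 24.55
tcp_pos: [0.5197, 0.2093, 0.0968]
tool_rot: [0.988, -0.155, -0.001, -0.001]
force: [1.1, -1.1, -4.2]
finger_gap: 0.168
gripper_force: 79.5
```

```bash
python3 plan.py .585,-.010,.080,-107.8
```

```text
t 24.6 tcp [0.5197 0.2093 0.0968] ytool -107.79 F [ 1.1 -1.1 -4.2] gap 0.168 gf 79.5 q [ 10  36  98   0  46 118]
shift [129.2 188.9  16. ] rot [-0.1  0.2  0. ]
```

Request:
{"fn": "move_arm", "kwargs": {
  "commands": "20 50 0 0 0 0 -1; 45 100 0 0 0 0 -1; 80 150 5 0 0 0 -1; 115 189 12 0 0 0 -1; 129 189 17 0 0 0 -1"
}}

```text
t: 25.18
tcp_pos: [0.5865, -0.012, 0.0789]
tool_rot: [0.988, -0.157, -0.0, -0.002]
force: [0.7, 0.3, -4.0]
finger_gap: 0.168
gripper_force: 79.6
```

```bash
python3 plan.py .6215,-.0225,.083,-107.8
```

```text
t 25.2 tcp [ 0.5865 -0.012   0.0789] ytool -108.06 F [ 0.7  0.3 -4. ] gap 0.168 gf 79.6 q [-12  39  95   0  46  96]
shift [36.5 -0.9 -4.2] rot [-0.2  0.  -0.3]
```

Request:
{"fn": "move_arm", "kwargs": {
  "commands": "6 -1 2 0 0 -0.3 -1; 12 -1 2 0 0 -0.3 -1; 18 -1 1 0 0 -0.3 -1; 23 -1 0 0 0 -0.3 -1; 28 -1 -2 0 0 -0.3 -1"
}}

```text
t: 25.8
tcp_pos: [0.6128, -0.0152, 0.0815]
tool_rot: [0.988, -0.152, -0.0, -0.002]
force: [-0.3, -0.0, -3.9]
finger_gap: 0.174
gripper_force: 79.6
```

Request:
{"fn": "move_arm", "kwargs": {
  "commands": "3 0 -1 0 0 0 -1; 6 0 -2 0 0 0 -1; 9 0 -3 0 0 0 -1; 11 0 -3 0 0 0 -1; 11 0 -3 0 0 0 -1"
}}

```text
t: 26.42
tcp_pos: [0.6236, -0.0191, 0.0842]
tool_rot: [0.988, -0.152, 0.0, -0.002]
force: [-0.8, 0.5, -3.3]
finger_gap: 0.169
gripper_force: 79.7
```

Request:
{"fn": "move_arm", "kwargs": {
  "commands": "1 0 0 0 0 0 -1; 2 0 0 0 0 0 -1; 3 0 0 0 0 0 -1; 4 0 0 0 0 0 -1; 4 0 0 0 0 0 -1"
}}

```text
t: 27.05
tcp_pos: [0.6273, -0.0203, 0.0842]
tool_rot: [0.988, -0.152, 0.0, -0.002]
force: [-1.7, 0.5, -3.3]
finger_gap: 0.173
gripper_force: 79.7
```

Request:
{"fn": "move_arm", "kwargs": {
  "commands": "1 0 0 0 0 0 -1; 2 0 0 0 0 0 -1; 3 0 0 0 0 0 -1; 4 0 0 0 0 0 -1; 4 0 0 0 0 0 -1"
}}

```text
t: 27.68
tcp_pos: [0.629, -0.0208, 0.0837]
tool_rot: [0.988, -0.152, -0.002, -0.002]
force: [-4.5, 1.3, -2.1]
finger_gap: 0.168
gripper_force: 79.8
```

Request:
{"fn": "move_arm", "kwargs": {
  "commands": "1 0 0 0 0 0 -1; 2 0 0 0 0 0 -1; 3 0 0 0 0 0 -1; 4 0 0 0 0 0 -1; 4 0 0 0 0 0 -1"
}}

```text
t: 28.3
tcp_pos: [0.6294, -0.021, 0.0828]
tool_rot: [0.988, -0.152, -0.006, -0.003]
force: [-9.3, 2.7, -1.1]
finger_gap: 0.171
gripper_force: 80.0
```

Request:
{"fn": "move_arm", "kwargs": {
  "commands": "1 0 0 0 0 0 -1; 2 0 0 0 0 0 -1; 3 0 0 0 0 0 -1; 3 0 0 0 0 0 -1; 3 0 0 0 0 0 -1"
}}

```text
t: 28.92
tcp_pos: [0.6296, -0.0212, 0.0821]
tool_rot: [0.988, -0.152, -0.009, -0.003]
force: [-12.5, 3.6, -0.9]
finger_gap: 0.175
gripper_force: 80.0
```

```bash
python3 plan.py .572,-.007,.087,-107.8
```

```text
t 28.9 tcp [ 0.6296 -0.0212  0.0821] ytool -107.51 F [-12.5   3.6  -0.9] gap 0.175 gf 80.0 q [-12  42  87   0  52  95]
shift [-59.3   3.8  -3.8] rot [-0.1  1.1  0.3]
```

Request:
{"fn": "move_arm", "kwargs": {
  "commands": "-30 0 0 0 0 0 -1; -65 4 -3 0 0 0 -1; -68 4 -3 0 0 -10 -1; -68 4 -3 0 0 -20 -1; -68 4 -3 0 0 -30 -1"
}}

```text
t: 29.55
tcp_pos: [0.5736, -0.0076, 0.0879]
tool_rot: [0.994, 0.112, 0.003, -0.001]
force: [-0.2, 0.9, -4.0]
finger_gap: 0.168
gripper_force: 79.5
```

Request:
{"fn": "move_arm", "kwargs": {
  "commands": "0 0 0 0 0 -10 -1; 0 0 0 0 0 -20 -1; 0 0 0 0 0 -30 -1; 0 0 0 0 0 -40 -1; 0 0 0 0 0 -50 -1"
}}

```text
t: 30.18
tcp_pos: [0.5736, -0.0076, 0.0877]
tool_rot: [0.853, 0.521, 0.003, 0.0]
force: [0.4, 0.2, -3.3]
finger_gap: 0.172
gripper_force: 79.5
```

Request:
{"fn": "move_arm", "kwargs": {
  "commands": "0 0 0 0 0 -10 -1; 0 0 0 0 0 -20 -1; 0 0 0 0 0 -30 -1; 0 0 0 0 0 -40 -1; 0 0 0 0 0 -50 -1"
}}

```text
t: 30.8
tcp_pos: [0.5737, -0.0076, 0.0878]
tool_rot: [0.553, 0.833, 0.002, 0.001]
force: [-0.1, -0.5, -3.8]
finger_gap: 0.172
gripper_force: 79.5
```

Request:
{"fn": "move_arm", "kwargs": {
  "commands": "0 0 0 0 0 -10 -1; 0 0 0 0 0 -20 -1; 0 0 0 0 0 -30 -1; 0 0 0 0 0 -40 -1; 0 0 0 0 0 -50 -1"
}}

```text
t: 31.42
tcp_pos: [0.5737, -0.0076, 0.0878]
tool_rot: [0.149, 0.989, 0.002, 0.002]
force: [-0.1, 0.4, -4.0]
finger_gap: 0.171
gripper_force: 79.5
```

```bash
python3 plan.py .590,-.0127,.079,72.2
python3 - <<'E'
from station import snapshot
from vis import *
d=snapshot('side'); pickle.dump(d,open('g3.pkl','wb'))
a=cv2.resize(d['image'][130:230,190:340,::-1],None,fx=4,fy=4,interpolation=cv2.INTER_CUBIC)
cv2.imwrite('pics/a9.png',np.clip(a*1.5,0,255).astype(np.uint8))
E
```

```text
t 31.4 tcp [ 0.5737 -0.0076  0.0878] ytool 72.86 F [-0.1  0.4 -4. ] gap 0.171 gf 79.5 q [-12  38  96   0  46 -85]
shift [-17.1  -0.1   8.8] rot [0.2 0.2 0.7]
```

View pics/a9.png

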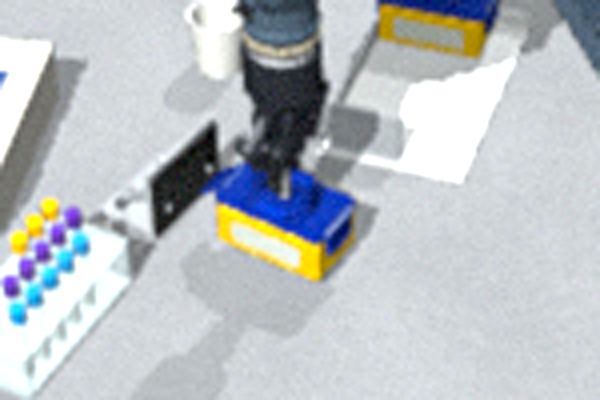

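Near-end clip shut; box 1 is still in place. Press the other end (forward = −x now).

Request:
{"fn": "move_arm", "kwargs": {
  "commands": "-10 0 5 0 0 0.7 -1; -20 0 8 0 0 0.7 -1; -26 0 8 0 0 0.7 -1; -31 0 7 0 0 0.7 -1; -36 0 6 0 0 0.7 -1"
}}

```text
t: 32.1
tcp_pos: [0.6052, -0.0175, 0.0812]
tool_rot: [0.158, 0.987, 0.002, -0.001]
force: [-4.4, 2.2, -1.8]
finger_gap: 0.175
gripper_force: 79.8
```

Request:
{"fn": "move_arm", "kwargs": {
  "commands": "-4 0 -1 0 0 0 -1; -8 0 -2 0 0 0 -1; -12 0 -3 0 0 0 -1; -16 0 -4 0 0 0 -1; -19 0 -4 0 0 0 -1"
}}

```text
t: 32.72
tcp_pos: [0.6235, -0.0233, 0.0853]
tool_rot: [0.158, 0.987, 0.002, -0.0]
force: [-1.1, 1.5, -3.4]
finger_gap: 0.17
gripper_force: 79.8
```

Request:
{"fn": "move_arm", "kwargs": {
  "commands": "-1 0 0 0 0 0 -1; -2 0 0 0 0 0 -1; -3 0 0 0 0 0 -1; -4 0 0 0 0 0 -1; -4 0 0 0 0 0 -1"
}}

```text
t: 33.35
tcp_pos: [0.6254, -0.0243, 0.0845]
tool_rot: [0.158, 0.987, 0.002, -0.003]
force: [-5.0, 1.3, -2.4]
finger_gap: 0.17
gripper_force: 79.9
```

```bash
python3 plan.py .6281,-.0249,.0835,72.2
```

```text
t 33.4 tcp [ 0.6254 -0.0243  0.0845] ytool 71.81 F [-5.   1.3 -2.4] gap 0.170 gf 79.9 q [-13  41  88   0  51 -85]
shift [-2.8  0.2  1. ] rot [ 0.2 -0.4 -0.4]
```

Request:
{"fn": "move_arm", "kwargs": {
  "commands": "-1 0 0 0 0 0.2 -1; -2 0 0 0 0 0.4 -1; -3 0 0 0 0 0.4 -1; -4 0 0 0 0 0.4 -1; -4 0 0 0 0 0.4 -1"
}}

```text
t: 33.98
tcp_pos: [0.6256, -0.0241, 0.0844]
tool_rot: [0.161, 0.987, 0.003, -0.007]
force: [-11.7, 4.2, 3.0]
finger_gap: 0.171
gripper_force: 80.6
```

Request:
{"fn": "move_arm", "kwargs": {
  "commands": "-1 0 0 0 0 0 -1; -2 0 0 0 0 0 -1; -3 0 0 0 0 0 -1; -4 0 0 0 0 0 -1; -4 0 0 0 0 0 -1"
}}

```text
t: 34.6
tcp_pos: [0.6258, -0.0242, 0.0841]
tool_rot: [0.161, 0.987, 0.003, -0.011]
force: [-17.1, 6.4, 6.5]
finger_gap: 0.168
gripper_force: 81.0
```

```bash
python3 plan.py .57,-.007,.0875,72.2
```

```text
t 34.6 tcp [ 0.6258 -0.0242  0.0841] ytool 71.46 F [-17.1   6.4   6.5] gap 0.168 gf 81.0 q [-13  41  87   0  52 -84]
shift [58.4 -1.5 -2.1] rot [ 0.1 -1.3 -0.7]
```

Request:
{"fn": "move_arm", "kwargs": {
  "commands": "30 0 0 0 0 0 -1; 60 0 -15 0 0 0 -1; 60 -20 -45 0 0 0 -1; 60 -60 -75 0 0 -5 -1; 60 -110 -80 0 0 -10 -1"
}}

```text
t: 35.22
tcp_pos: [0.5467, -0.115, 0.1679]
tool_rot: [0.072, 0.997, -0.0, 0.005]
force: [0.2, -0.1, -3.1]
finger_gap: 0.171
gripper_force: 79.6
```

```bash
python3 plan.py .501,-.310,.155,87.25 .501,-.310,.095,87.25
```

```text
t 35.2 tcp [ 0.5467 -0.115   0.1679] ytool 81.72 F [ 0.2 -0.1 -3.1] gap 0.171 gf 79.6 q [ -23   30   96    0   54 -105]
shift [  17.3 -199.6   12.6] rot [ 0.   0.6 -5.5]
shift [ 0.  0. 60.] rot [0. 0. 0.]
```

Request:
{"fn": "move_arm", "kwargs": {
  "commands": "4 -45 3 0 0 -1 -1; 9 -95 6 0 0.3 -3 -1; 14 -150 9 0 0.6 -4.5 -1; 17 -200 12 0 0.6 -5.5 -1; 17 -200 12 0 0.6 -5.5 -1"
}}

```text
t: 35.85
tcp_pos: [0.4975, -0.3142, 0.1526]
tool_rot: [0.029, 1.0, -0.001, -0.003]
force: [0.7, 0.8, -4.4]
finger_gap: 0.168
gripper_force: 79.8
```

Request:
{"fn": "move_arm", "kwargs": {
  "commands": "0 0 20 0 0 0 -1; 0 0 40 0 0 0 -1; 0 0 55 0 0 0 -1; 0 0 60 0 0 0 -1; 0 0 60 0 0 0 -1"
}}

```text
t: 36.48
tcp_pos: [0.4964, -0.3076, 0.092]
tool_rot: [0.027, 1.0, 0.002, -0.005]
force: [0.0, -0.0, -3.5]
finger_gap: 0.174
gripper_force: 79.6
```

```bash
python3 plan.py .501,-.310,.081,87.25 .5123,-.3225,.081,87.25
```

```text
t 36.5 tcp [ 0.4964 -0.3076  0.092 ] ytool 86.94 F [ 0.  -0.  -3.5] gap 0.174 gf 79.6 q [ -43   38   94    0   48 -129]
shift [-4.9 -2.2 10.9] rot [ 0.2 -0.6 -0.3]
shift [-11.9 -11.9   0. ] rot [0. 0. 0.]
```

Request:
{"fn": "move_arm", "kwargs": {
  "commands": "-2 0 6 0.2 -0.6 -0.3 -1; -5 -2 11 0.2 -0.6 -0.3 -1; -5 -4 11 0.2 -0.6 -0.3 -1; -5 -8 11 0.2 -0.6 -0.3 -1; -5 -10 11 0.2 -0.6 -0.3 -1"
}}

```text
t: 37.1
tcp_pos: [0.5005, -0.3185, 0.0811]
tool_rot: [0.024, 1.0, 0.0, 0.0]
force: [0.3, 0.5, -3.9]
finger_gap: 0.17
gripper_force: 79.8
```

Request:
{"fn": "move_arm", "kwargs": {
  "commands": "0 -1 0 0 0 0 -1; 0 -2 0 0 0 0 -1; 0 -3 0 0 0 0 -1; 0 -4 0 0 0 0 -1; 0 -4 0 0 0 0 -1"
}}

```text
t: 37.72
tcp_pos: [0.5, -0.3202, 0.0808]
tool_rot: [0.025, 1.0, 0.002, -0.0]
force: [0.6, 5.0, -3.0]
finger_gap: 0.175
gripper_force: 80.1
```

```bash
python3 plan.py .5123,-.3225,.081,87.25
```

```text
t 37.7 tcp [ 0.5    -0.3202  0.0808] ytool 87.16 F [ 0.6  5.  -3. ] gap 0.175 gf 80.1 q [ -43   40   93    0   47 -131]
shift [-12.4  -1.7  -0.2] rot [ 0.2 -0.  -0.1]
```

Request:
{"fn": "move_arm", "kwargs": {
  "commands": "0 2.5 0 0 0 0 -1; -3 2.5 0 0 0 0 -1; -6 2.5 0 0 0 0 -1; -9 2.5 0 0 0 0 -1; -10 2.5 0 0 0 0 -1"
}}

```text
t: 38.35
tcp_pos: [0.5106, -0.3202, 0.0809]
tool_rot: [0.024, 1.0, 0.0, 0.0]
force: [-0.1, 0.8, -3.1]
finger_gap: 0.169
gripper_force: 79.8
```

Request:
{"fn": "move_arm", "kwargs": {
  "commands": "-1 0 0 0 0 0 -1; -2 0 0 0 0 0 -1; -3 0 0 0 0 0 -1; -4 0 0 0 0 0 -1; -4 0 0 0 0 0 -1"
}}

```text
t: 38.98
tcp_pos: [0.5128, -0.3197, 0.0808]
tool_rot: [0.024, 1.0, 0.001, -0.002]
force: [-5.0, 0.3, -1.2]
finger_gap: 0.172
gripper_force: 80.2
```

```bash
python3 plan.py .5123,-.3225,.078,87.25
```

```text
t 39.0 tcp [ 0.5128 -0.3197  0.0808] ytool 87.22 F [-5.   0.3 -1.2] gap 0.172 gf 80.2 q [ -43   40   92    0   48 -130]
shift [ 0.3 -2.8  2.8] rot [ 0.1 -0.2 -0. ]
```

Request:
{"fn": "move_arm", "kwargs": {
  "commands": "1.5 0 0 0 0 0 -1; 1.5 -0.5 1 0 0 0 -1; 1.5 -0.5 2 0 0 0 -1; 1.5 -0.5 3 0 0 0 -1; 1.5 -0.5 3 0 0 0 -1"
}}

```text
t: 39.6
tcp_pos: [0.5124, -0.3202, 0.0778]
tool_rot: [0.024, 1.0, 0.001, -0.0]
force: [-4.8, 0.3, -1.5]
finger_gap: 0.166
gripper_force: 80.1
```

Request:
{"fn": "move_arm", "kwargs": {
  "commands": "0 0 1 0 0 0 -1; 0 0 2 0 0 0 -1; 0 0 3 0 0 0 -1; 0 0 3 0 0 0 -1; 0 0 3 0 0 0 -1"
}}

```text
t: 40.22
tcp_pos: [0.5122, -0.3205, 0.0758]
tool_rot: [0.024, 1.0, 0.001, -0.0]
force: [-6.1, 1.2, 4.0]
finger_gap: 0.17
gripper_force: 81.0
```

```bash
python3 plan.py .5123,-.3225,.075,87.25
```

```text
t 40.2 tcp [ 0.5122 -0.3205  0.0758] ytool 87.23 F [-6.1  1.2  4. ] gap 0.170 gf 81.0 q [ -43   41   92    0   48 -130]
shift [-0.2 -2.   0.8] rot [ 0.1 -0.  -0. ]
```

Request:
{"fn": "move_arm", "kwargs": {
  "commands": "1 0 0 0 0 0 -1; 1.5 0 0 0 0 0 -1; 1.5 0 0 0 0 0 -0.4; 1.5 0 0 0 0 0 -0.2; 1.5 0 0 0 0 0 -0.2"
}}

```text
t: 40.85
tcp_pos: [0.5122, -0.3211, 0.0752]
tool_rot: [0.024, 1.0, -0.0, 0.001]
force: [-0.3, 0.2, 0.3]
finger_gap: 0.4
gripper_force: 0.0
```

Request:
{"fn": "move_arm", "kwargs": {
  "commands": "0 0 -10 0 0 0 -0.2; 0 0 -40 0 0 0 -0.2; 0 0 -80 0 0 0 -0.5; -10 50 -90 0 0 0 -1; -15 100 -90 0 0 0 -1"
}}

```text
t: 41.48
tcp_pos: [0.5326, -0.2217, 0.1674]
tool_rot: [0.025, 1.0, -0.001, 0.003]
force: [0.2, 0.5, 0.8]
finger_gap: -0.004
gripper_force: 0.0
```

```bash
python3 plan.py .536,-.125,.15,87.25 .536,-.125,.04,87.25 .5345,-.155,.04,87.25
python3 - <<'E'
from station import snapshot
from vis import *
d=snapshot('side'); t=snapshot('top'); pickle.dump((d,t),open('g6.pkl','wb'))
a=cv2.resize(d['image'][90:190,250:350,::-1],None,fx=4,fy=4,interpolation=cv2.INTER_CUBIC);b=cv2.resize(t['image'][160:260,305:405,::-1],None,fx=4,fy=4,interpolation=cv2.INTER_CUBIC)
cv2.imwrite('pics/a10.png',np.clip(np.hstack([a,b])*1.2,0,255).astype(np.uint8))
E
```

```text
t 41.5 tcp [ 0.5326 -0.2217  0.1674] ytool 87.11 F [0.2 0.5 0.8] gap -0.004 gf 0.0 q [ -34   31   93    0   56 -121]
shift [ 1.6 96.7 17.2] rot [-0.1  0.3 -0.1]
shift [  0.   0. 110.] rot [0. 0. 0.]
shift [  0.1 -30.    0. ] rot [0. 0. 0.]
```

View pics/a10.png

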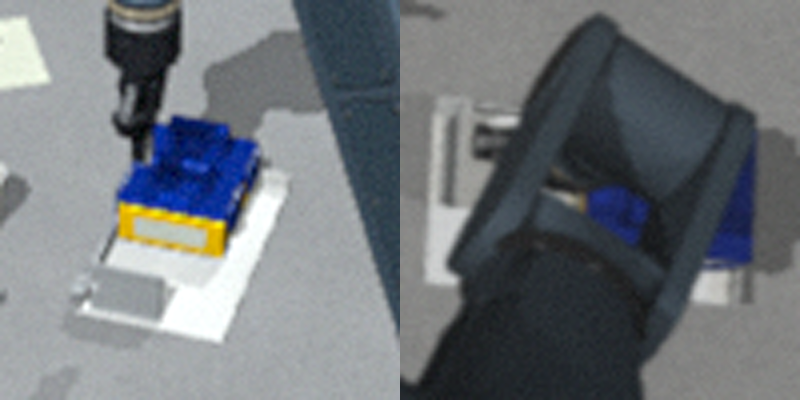

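Request:
{"fn": "move_arm", "kwargs": {
  "commands": "0 50 0 0 0 0 -1; 1.5 97 0 0 0 0 -1; 1.5 97 40 0 0 0 -1; 1.5 97 85 0 0 0 -1; 1.5 97 127 0 0 0 -1"
}}

```text
t: 42.2
tcp_pos: [0.5352, -0.1249, 0.0376]
tool_rot: [0.024, 1.0, -0.0, 0.001]
force: [0.2, -0.2, 0.5]
finger_gap: 0.001
gripper_force: 0.0
```

Request:
{"fn": "move_arm", "kwargs": {
  "commands": "0 -10 0 0 0 0 -1; 0 -20 0 0 0 0 -1; 0 -30 0 0 0 0 -1; 0 -38 0 0 0 0 -1; 0 -46 0 0 0 0 -1"
}}

```text
t: 42.82
tcp_pos: [0.5326, -0.1708, 0.0392]
tool_rot: [0.024, 1.0, 0.0, 0.001]
force: [0.8, 2.6, 1.8]
finger_gap: 0.001
gripper_force: 1.2
```

```bash
python3 plan.py .530,-.270,.04,87.25
```

```text
t 42.8 tcp [ 0.5326 -0.1708  0.0392] ytool 87.19 F [0.8 2.6 1.8] gap 0.001 gf 1.2 q [ -29   42  100    0   39 -117]
shift [ -2.3 -99.2  -0.9] rot [ 0.   0.1 -0.1]
```

Request:
{"fn": "move_arm", "kwargs": {
  "commands": "0 -16 0 0 0 0 -1; 0 -32 0 0 0 0 -1; 0 -48 0 0 0 0 -1; 0 -64 0 0 0 0 -1; 0 -80 0 0 0 0 -1"
}}

```text
t: 43.45
tcp_pos: [0.5274, -0.251, 0.0377]
tool_rot: [0.024, 1.0, 0.001, -0.001]
force: [-1.5, 2.6, 2.1]
finger_gap: -0.0
gripper_force: 1.3
```

Request:
{"fn": "move_arm", "kwargs": {
  "commands": "0 -3 0 0 0 0 -1; 0 -6 0 0 0 0 -1; 0 -9 0 0 0 0 -1; 0 -12 0 0 0 0 -1; 0 -12 0 0 0 0 -1"
}}

```text
t: 44.08
tcp_pos: [0.5276, -0.2622, 0.0379]
tool_rot: [0.024, 1.0, 0.0, -0.0]
force: [-1.0, 0.4, -1.0]
finger_gap: 0.001
gripper_force: 0.6
```

Request:
{"fn": "move_arm", "kwargs": {
  "commands": "0 -1 0 0 0 0 -1; 0 -2 0 0 0 0 -1; 0 -3 0 0 0 0 -1; 0 -4 0 0 0 0 -1; 0 -4 0 0 0 0 -1"
}}

```text
t: 44.7
tcp_pos: [0.5274, -0.2663, 0.038]
tool_rot: [0.024, 1.0, 0.0, 0.0]
force: [-1.0, 1.1, -1.1]
finger_gap: -0.0
gripper_force: 0.8
```

Request:
{"fn": "move_arm", "kwargs": {
  "commands": "0 -1 0 0 0 0 -1; 0 -2 0 0 0 0 -1; 0 -3 0 0 0 0 -1; 0 -4 0 0 0 0 -1; 0 -4 0 0 0 0 -1"
}}

```text
t: 45.32
tcp_pos: [0.5272, -0.2685, 0.0379]
tool_rot: [0.025, 1.0, 0.002, -0.0]
force: [1.1, 7.0, -0.1]
finger_gap: 0.001
gripper_force: 3.5
```

Request:
{"fn": "move_arm", "kwargs": {
  "commands": "0 -1 0 0 0 0 -1; 0 -2 0 0 0 0 -1; 0 -3 0 0 0 0 -1; 0 -3 0 0 0 0 -1; 0 -3 0 0 0 0 -1"
}}

```text
t: 45.95
tcp_pos: [0.5271, -0.2687, 0.038]
tool_rot: [0.025, 1.0, 0.004, -0.0]
force: [3.6, 14.9, 2.3]
finger_gap: -0.003
gripper_force: 7.2
```

Row is squeezed tight. Back off, lift clear and inspect.

Request:
{"fn": "move_arm", "kwargs": {
  "commands": "0 8 0 0 0 0 -1; 0 30 0 0 0 0 -1; 0 50 -40 0 0 0 -1; 0 90 -90 0 0 0 -1; 0 145 -130 0 0 0 -1"
}}

```text
t: 46.58
tcp_pos: [0.5349, -0.1338, 0.1661]
tool_rot: [0.025, 1.0, -0.001, 0.002]
force: [1.1, -0.4, -0.5]
finger_gap: -0.001
gripper_force: 0.0
```

Request:
{"fn": "move_arm", "kwargs": {
  "commands": "0 60 0 0 0 0 -1; 0 120 0 0 0 0 -1; 0 180 0 0 0 0 -1; 0 220 0 0 0 0 -1; 0 250 0 0 0 0 -1"
}}

```text
t: 47.2
tcp_pos: [0.5457, 0.1181, 0.1645]
tool_rot: [0.023, 1.0, 0.0, 0.001]
force: [0.5, 0.1, 0.1]
finger_gap: -0.001
gripper_force: 0.0
```

```bash
python3 - <<'E'
from station import snapshot
from vis import *
d=snapshot('side'); t=snapshot('top'); pickle.dump((d,t),open('g7.pkl','wb'))
a=cv2.resize(d['image'][90:190,260:340,::-1],None,fx=5,fy=5,interpolation=cv2.INTER_CUBIC);b=cv2.resize(t['image'][160:260,320:400,::-1],None,fx=5,fy=5,interpolation=cv2.INTER_CUBIC)
cv2.imwrite('pics/a11.png',np.clip(np.hstack([a,b])*1.2,0,255).astype(np.uint8))
E
python3 plan.py
```

```text
t 47.3 tcp [0.5457 0.1188 0.1645] ytool 87.47 F [ 0.  -0.7  0.2] gap -0.001 gf 0.0 q [  1  30  96   0  54 -87]
```

View pics/a11.png

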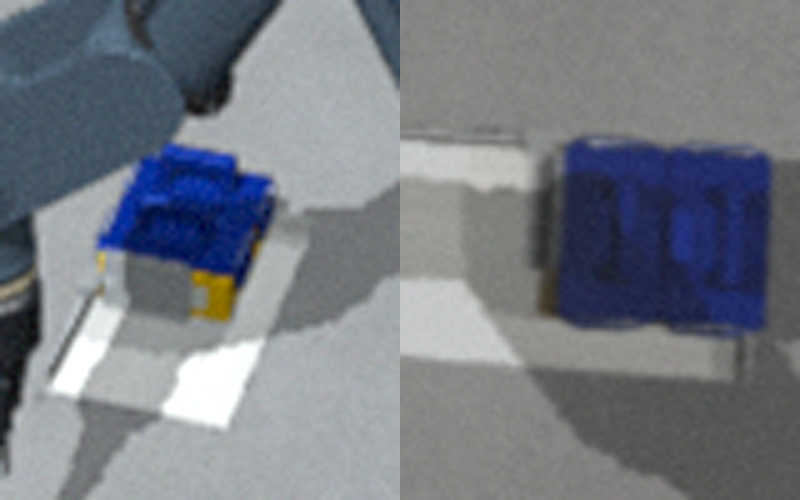

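The side crop shows the follower plate (about 155,285) flat against the last box. The top crop shows both boxes in a tight row (about 610,235 and 715,235) with all four clips flush. Nothing touches the robot, so I'm handing the job in.

```bash
python3 -c "
from station import ticket
print(ticket.sign_off())"
```

```text
the job is handed in; nothing more can be done
None
```

I handed the job in at about 47 s. Two boxes were present: their four clips were pressed shut against the stop, both stand snug in the tray corner with the follower pushed up against the last one, and the rack and pot were left alone. The hand-in returned no verdict.

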